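# Sort reed-organ parts after a strip-down

## Robot

A 6-joint arm with a two-finger parallel gripper is mounted at the origin on the work surface. World frame = base frame: x ahead of the robot, y to its left, z up, the work surface at z = 0. Lengths are in m, angles in rad, forces in N, time in s.
With the tool pointing down it reaches from about 0.325 to 0.85 m from the base axis. Payload 4.4 kg.
Tool frame: the origin (TCP) lies midway between the tips of the shut fingers; the grasp point (between the pads) lies 19 mm behind it; z points along the fingers, y is the direction in which the jaws open and shut (so a half turn about z gives the same grasp; the last joint's range is limited). The gripper opens to 94 mm and grips with 3 to 60 N. Pads are 16 mm wide; open, the fingers measure 119 mm over their backs; the gripper's body (75 mm by 177 mm) begins 78 mm behind the grasp point.
Start: joints at [-1.365, 0.207, 1.542, -0, 1.393, -0.15], TCP at [0.2, -0.539, 0.171] pointing down, gripper open.
Joint ranges: [-2.73, 2.73], [-0.86, 2.22], [0.23, 2.46], [-1.11, 4.25], [0.08, 2.63], [-2.82, 2.82]. Speed limits (rad/s): [2.79, 2.79, 3.14, 3.14, 3.14, 3.14].

## Interface

Orientations are given as [roll, pitch, yaw] about the fixed x, y, z axes, in that order (R = Rz(yaw) Ry(pitch) Rx(roll)).
In Python, from rig import arm gives the robot as it stands.
- The arm moves only by the tool jog_arm, never from a script. Its argument "series" is a list of rows, each a list of 7 numbers: the opening, from 0 (shut) to 1 (fully open), then the shift along the tool's x, y, z in m, then the turn, a rotation vector about the tool's x, y, z in degrees. In form: [[fingers, dx, dy, dz, ax, ay, az], ...]. A call has 1 to 12 rows; each row is the pose to reach, as a shift and turn from the pose measured when the call began, along the tool's axes at that moment; what a row does not reach only later rows make up. A row lasts 1/8 s, in which the tool goes at most 62.5 mm and 10.7 degrees, less where a joint would pass 70% of its speed; a pose out of reach is approached as far as the arm can. A call with a gripper value outside its range is refused whole. The fingers move at their own pace and stop on an object; "newtons" is the grip in N (left out, the last holds). Time passes only in rows, so rows that repeat a pose let the fingers close. It gives the time, the measured TCP pose, the force and the opening at its end, in the units of the state.
- arm.sense(): the state, without advancing time (a new reading comes with each control period).
- arm.snapshot(name): name is "scene" or "top" or "wrist"; returns a dict with "color" (480x640x3 uint8, blue, green, red), "z_map" (480x640 float32, m along the optical axis (not along the pixel's ray), 0 where there is no reading), "fx", "fy", "cx", "cy" (pixels), "R" (3x3) and "t" (3): a world point X has camera coordinates R X + t; the wrist camera has in their place "hand_eye" (4x4, takes a point from camera to tool coordinates, whose origin is the TCP and whose axes are the flange's). Camera axes: x right, y down, z forward; pixel columns grow to the right and rows downward; lengths in m; the calibration is good to about 2 mm. A picture is of the moment at which its call begins: read the wrist's pose just before it.
- arm.close_job(): hands the job in, once; it reports no verdict.
Trained networks look in a picture, given as the dict that the camera call returned (one of the last four; its "shot" number tells which), for a name from the list of things; names that differ only in an ending like _2 or _b are one class to them, and where a whole thing is asked for, a point or a joint stands for the part that bears it (a point fixed in the world has none). Each returns a list of dicts, best first, with "confidence" (0 to 1); they miss things now and then, are a little off and sometimes report something else, mostly with a low value. They report only what shows in the picture. A call takes as long as a camera call. They do not tell look-alikes from the thing itself.
- arm.regions_of(label, picture): "mask" (480x640 bool, what is visible of it) and "bbox" ([left, top, width, height] in pixels, round what is visible of it).
- arm.mark_of(label, picture): "at" ([row, column] in pixels: a listed point, or the origin of a listed thing).
The state is a dict: "time": time; "joints": joint angles; "joint_velocities": joint speeds; "tau": joint torques, N m; "ee_pos": TCP position; "eef_rot": TCP orientation; "ft_force": force on the tool from outside, world axes, zero at the start; "wrist_torque": the same for the moment, N m; "grip_width": finger opening in m.
Only numpy, scipy, OpenCV 4.12 (cv2) and the standard library are available. Lean on these libraries where they do the work, as an engineer would, in place of code of your own. Each camera call takes 0.05 s, during which the arm holds its last target.

## Task

Sort the loose organ parts on the bench: stand both turned knobs upright in the square wooden tray, lay the brass reed plate flat and lengthwise in the long metal tray, and stack the two wooden panels flat on the sloping rack, the large one underneath and the small one on top. Centre both panels across the rack's width, lengthwise up the slope, each with its short lower edge right against the backstop. Leave the glue jar standing where it is.

Things in the scene. Friction and masses are not known exactly. Their poses are not given: they have to be found in the camera images.
- panel_large: the larger flat wooden panel, 90 x 54 x 10 mm, lying flat. Origin at the centre of its underside; x along its 90 mm length, y along its 54 mm width, z up. About 50 g.
- panel_small: the smaller flat wooden panel, 66 x 40 x 10 mm, lying flat. Origin at the centre of its underside; x along its 66 mm length, y along its 40 mm width, z up. About 30 g.
- reed: brass reed plate, a flat bar 80 x 22 x 8 mm with a dark slot on its top, lying flat. Origin at the centre of its underside; x along its 80 mm length, y along its 22 mm width, z up. About 110 g.
- knob_a: turned dark-wood stop knob standing upright, 50 mm tall: round foot 32 mm across (up to 8 mm height), waist 20 mm, round head 30 mm across from 33 to 46 mm height. The two knobs are alike. Origin at the centre of its underside, z up. About 60 g.
- knob_b: turned dark-wood stop knob standing upright, 50 mm tall: round foot 32 mm across (up to 8 mm height), waist 20 mm, round head 30 mm across from 33 to 46 mm height. The two knobs are alike. Origin at the centre of its underside, z up. About 60 g.
- bed: sloping board of the fixed wooden rack, 122 mm long, 100 wide, no side walls, slope 0.35 rad. Low end faces the robot and has a dark full-width backstop 24 mm high, square to the board. Origin: middle of the line where the board's upper face meets the backstop, 22 mm above the bench; x up the slope, y across, z square out of the upper face (z = 0). Panels do not slide down by themselves.
- knob_tray: square open wooden tray (fixed), 112 x 112 mm outside, 16 mm high, walls and floor 5 mm thick, no dividers. Origin at the centre of its underside; x and y along its sides, z up.
- reed_tray: long open metal tray (fixed), 140 x 84 mm outside, 16 mm high, walls and floor 4 mm thick. Origin at the centre of its underside; x along its 140 mm length, y across, z up.
- jar: small amber glue jar with a metal cap, 42 mm across, 55 mm tall, standing loose among the parts; to be left alone. Origin at the centre of its underside, z up. The other small things among the parts are under 25 mm high.
There are look-alikes about, which are no part of the job. What is shaped like the knob_b but green, purple or red is not meant.

How it is judged:
By the outcome, as a careful person would: the job done as asked, in the order asked, and still so for the second after the job is handed in, with the robot touching nothing.
It also fails if it takes over 128 s, if anything falls off the work surface, if the arm or the gripper's body presses on something with over 40 N, if the wrist force passes 120 N, or if a joint passes its speed limit or range.

## Working session

There is one attempt and no reset: what is moved stays moved. The work goes in short steps, Python scripts to look and compute and a tool call to move; the robot and the scene stay as the last step left them, time stands still between calls to the robot, and variables do not carry over. Pictures are saved under pics/ and viewed, and the job is handed in when it is done.

Besides the shell and the picture viewer there is one more tool, called after "Call:" as a command line: name --pt "numbers of a row" for each row, then --argument value for the rest. jog_arm: Moves the arm, as the interface text tells. Its arguments: {"type":"object","properties":{"series":{"type":"array","items":{"type":"array","items":{"type":"number"}}},"newtons":{"type":"number"}},"required":["series"]}

```bash
ls; mkdir -p pics; python3 - <<'E'
from rig import arm
import cv2,pickle
s=arm.sense();print(s)
for n in ("scene","top"):
    p=arm.snapshot(n);cv2.imwrite(f"pics/{n}0.png",p["color"]);pickle.dump(p,open(f"{n}0.pkl","wb"))
    print(n,p["fx"],p["cx"],p["R"],p["t"])
    for l in ["panel_large","panel_small","reed","knob_b","bed","knob_tray","reed_tray","jar"]:
        print(l,[(r["bbox"],round(r["confidence"],2)) for r in arm.regions_of(l,p)][:6])
E
```

```text
pics
{'time': 0.0, 'joints': array([-1.36554855e+00,  2.07435806e-01,  1.54294127e+00,  1.31456301e-05,
        1.39352661e+00, -1.50498072e-01]), 'joint_velocities': array([-0.00013979, -0.00058065, -0.00032963, -0.00115848,  0.00106493,
        0.00068238]), 'tau': array([-7.73794436e-04, -3.70879519e+01, -2.81418622e+01,  6.97942916e-02,
        3.62647721e-02, -1.73142384e-04]), 'ee_pos': array([ 0.20007699, -0.53811265,  0.16958798]), 'eef_rot': array([-3.13930969e+00, -3.59281496e-04,  3.55743108e-01]), 'ft_force': array([ 0.10604752, -1.06778427, -1.18145762]), 'wrist_torque': array([ 0.00894497, -0.00084067,  0.02397397]), 'grip_width': 0.0939327060533006}
scene 618.1402008811556 328.2343033172706 [[ 0.77445751  0.63247575 -0.01378383]
 [ 0.32884302 -0.4210858  -0.84531001]
 [-0.54044226  0.65012397 -0.53409829]] [-0.41334856 -0.14425294  1.82550549]
panel_large [([373.3, 221.6, 37.5, 21.5], 0.65)]
panel_small [([320.1, 221.5, 29.5, 18.8], 0.79)]
reed [([209.5, 271.5, 4.8, 22.1], 0.51)]
knob_b [([296.8, 316.6, 17.3, 24.9], 0.88), ([264.5, 322.2, 12.0, 33.5], 0.75), ([312.5, 2
[... 375 characters left out ...]
-0.01871509]
 [-0.99699592 -0.014889   -0.07600951]
 [ 0.07570738  0.01990209 -0.99693144]] [0.00507028 0.53582288 1.00290321]
panel_large [([221.2, 196.7, 45.7, 35.0], 0.81)]
panel_small [([261.4, 257.2, 32.7, 31.5], 0.76)]
reed [([422.8, 295.0, 31.5, 34.0], 0.62)]
knob_b [([462.3, 182.1, 24.4, 18.6], 0.79), ([195.4, 299.9, 19.2, 20.0], 0.75), ([373.6, 207.5, 14.4, 11.6], 0.64), ([436.0, 170.6, 17.9, 16.5], 0.6), ([405.6, 201.3, 20.7, 12.7], 0.51), ([427.6, 295.6, 25.5, 33.4], 0.18)]
bed [([113.6, 216.9, 51.7, 62.6], 0.7)]
knob_tray [([302.4, 157.8, 54.2, 58.6], 0.57)]
reed_tray [([457.7, 218.1, 46.8, 71.7], 0.62)]
jar [([358.4, 268.8, 18.7, 22.0], 0.68), ([457.5, 218.5, 48.2, 70.8], 0.41)]
```

View pics/top0.png

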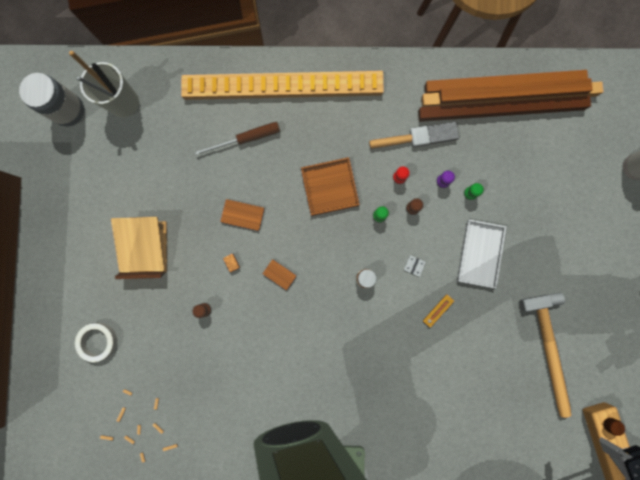

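View pics/scene0.png

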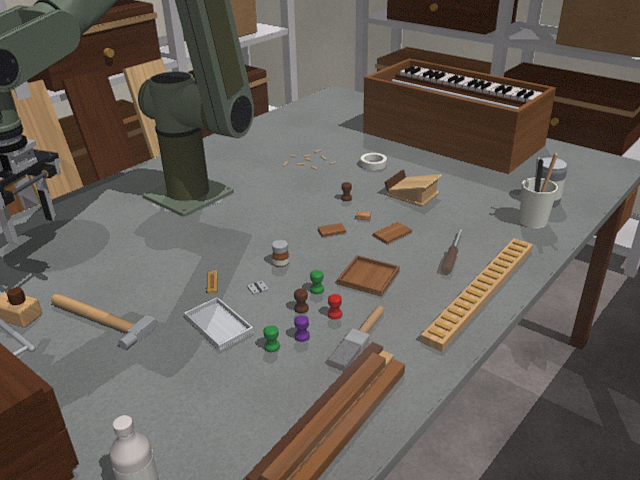

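```bash
python3 - <<'E'
import pickle,cv2
p=pickle.load(open("top0.pkl","rb"));c=p["color"]
cv2.imwrite("pics/topcrop.png",cv2.resize(c[130:350,100:400],None,fx=2.66,fy=2.66,interpolation=cv2.INTER_CUBIC))
cv2.imwrite("pics/topcrop2.png",cv2.resize(c[130:350,300:520],None,fx=2.7,fy=2.7,interpolation=cv2.INTER_CUBIC))
c=pickle.load(open("scene0.pkl","rb"))["color"]
cv2.imwrite("pics/scenecrop.png",cv2.resize(c[160:370,180:450],None,fx=2.8,fy=2.8,interpolation=cv2.INTER_CUBIC))
E
```

```text
(no output)
```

View crops.

View pics/topcrop.png

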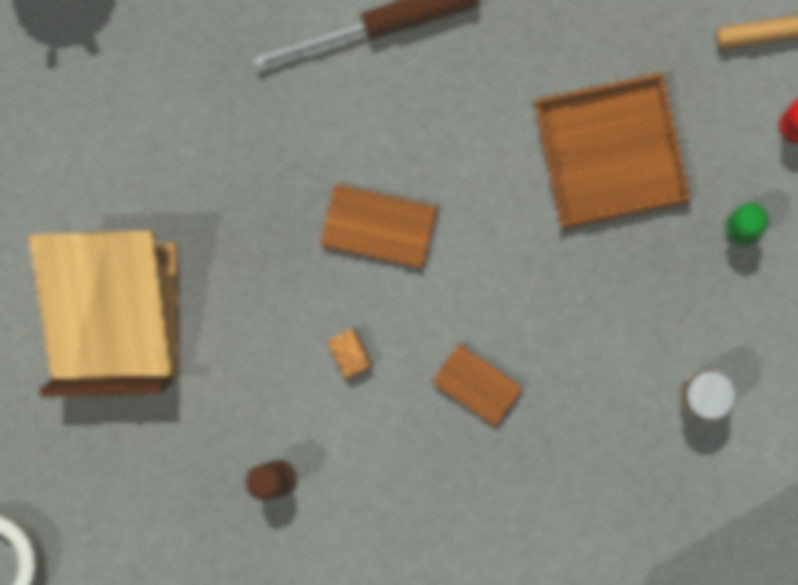

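View pics/topcrop2.png

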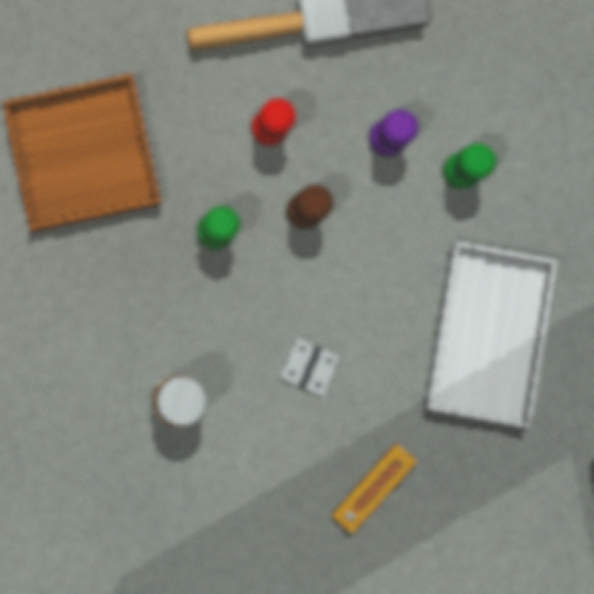

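View pics/scenecrop.png

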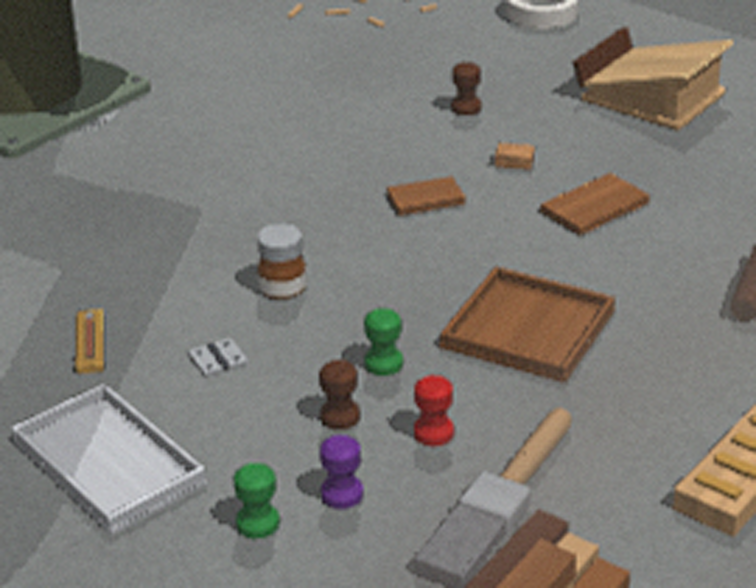

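```bash
cat > h.py <<'E'
import numpy as np,cv2,pickle
from scipy.spatial.transform import Rotation as Ro
def rot(e): return Ro.from_euler('xyz',e).as_matrix()
def cloud(p,mask=None,ext=None):
    R,t=(p["R"],p["t"]) if ext is None else ext
    z=p["z_map"]; m=(z>0) if mask is None else (mask&(z>0))
    v,u=np.nonzero(m); d=z[v,u]
    C=np.c_[(u-p["cx"])/p["fx"]*d,(v-p["cy"])/p["fy"]*d,d]
    return (C-t)@R, v,u
def pix2plane(p,uv,h,ext=None):
    R,t=(p["R"],p["t"]) if ext is None else ext
    uv=np.atleast_2d(uv).astype(float)
    d=np.c_[(uv[:,0]-p["cx"])/p["fx"],(uv[:,1]-p["cy"])/p["fy"],np.ones(len(uv))]@R
    o=-R.T@t
    return o+d*((h-o[2])/d[:,2])[:,None]
def wext(p,s):
    """extrinsics (R,t) of wrist cam given state"""
    T=np.eye(4);T[:3,:3]=rot(s["eef_rot"]);T[:3,3]=s["ee_pos"]
    W=np.linalg.inv(T@p["hand_eye"]);return W[:3,:3],W[:3,3]
def rect(p,mask,h,ext=None):
    c=max(cv2.findContours(mask.astype(np.uint8),cv2.RETR_EXTERNAL,cv2.CHAIN_APPROX_NONE)[0],key=cv2.contourArea)[:,0]
    X=pix2plane(p,c,h,ext)[:,:2]
    (cx,cy),(w,l),a=cv2.minAreaRect((X*1000).astype(np.float32))
    if w<l: w,l,a=l,w,a+90
    return cx/1000,cy/1000,w,l,(a+90)%180-90
def down(yaw,tilt=0,tyaw=0):
    """tool down; tool y axis (jaws) along world angle yaw(deg)"""
    y=np.deg2rad(yaw); Y=np.array([np.cos(y),np.sin(y),0]);Z=np.array([0,0,-1.])
    return np.c_[np.cross(Y,Z),Y,Z]
def go(s,pos,Rt):
    """row shift+turn to bring TCP to pos,Rt"""
    R0=rot(s["eef_rot"]); d=R0.T@(np.array(pos)-s["ee_pos"])
    r=np.rad2deg(Ro.from_matrix(R0.T@Rt).as_rotvec())
    n=max(np.linalg.norm(d)/.0625,np.linalg.norm(r)/10.7)
    print("shift",d.round(4),"turn",r.round(2),"rows>=",round(n,1))
def st(s): print("t",round(s["time"],2),"pos",s["ee_pos"].round(4),"rot",s["eef_rot"].round(4),"F",s["ft_force"].round(1),"w",round(s["grip_width"],4),"q",s["joints"].round(2))
E
python3 - <<'E'
from h import *
from rig import arm
p=arm.snapshot("top"); H={"panel_large":.01,"panel_small":.01,"reed":.008,"bed":.05,"knob_tray":.016,"reed_tray":.016,"jar":.055,"knob_b":.05}
for l,h in H.items():
    for r in arm.regions_of(l,p)[:6]:
        X,v,u=cloud(p,r["mask"])
        hi=X[X[:,2]>X[:,2].max()-.012]
        print(l,round(r["confidence"],2),"rect",np.round(rect(p,r["mask"],h),4),"mean",X.mean(0).round(3),"zmax",X[:,2].max().round(3),"himean",hi.mean(0).round(3))
X,v,u=cloud(p)
for a in [(500,330),(450,330),(300,350)]:
    m=(v==a[1])&(u==a[0]);print(X[m])
E
```

```text
panel_large 0.97 rect [ 0.5977  0.1831 91.9307 55.619  78.459 ] mean [0.598 0.183 0.01 ] zmax 0.017 himean [0.598 0.183 0.01 ]
panel_small 0.91 rect [ 0.464   0.0965 66.5476 41.2552 55.5552] mean [0.464 0.096 0.01 ] zmax 0.017 himean [0.465 0.096 0.01 ]
reed 0.71 rect [  0.391   -0.2565  78.8702  23.4324 -41.6017] mean [ 0.391 -0.257  0.008] zmax 0.015 himean [ 0.391 -0.257  0.008]
bed 0.7 rect [  0.5186   0.4008 141.2743 108.9141   7.1259] mean [0.517 0.403 0.042] zmax 0.068 himean [0.57  0.405 0.06 ]
bed 0.68 rect [  0.3853   0.2564  38.6598  29.7495 -88.0583] mean [0.384 0.26  0.037] zmax 0.055 himean [0.384 0.263 0.049]
knob_tray 0.81 rect [ 6.627000e-01 -1.370000e-02  1.155610e+02  1.131201e+02  1.250680e+01] mean [ 0.664 -0.014  0.007] zmax 0.022 himean [ 0.664 -0.015  0.015]
reed_tray 0.78 rect [  0.5183  -0.3499 141.0468  90.2894 -10.5993] mean [ 0.519 -0.353  0.006] zmax 0.021 himean [ 0.521 -0.352  0.015]
jar 0.7 rect [  0.4592  -0.0913  40.3434  38.1129 -89.0831] mean [ 0.459 -0.092  0.049] zmax 0.06 himean [ 0.459 -0.094  0.055]
knob_b 0.75 rect [  0.6753  -0.2625  42.2552  28.3004 -50.5278] mean [ 0.678 -0.266  0.036] zmax 0.054 himean [ 0.68  -0.268  0.049]
knob_b 0.73 rect [  0.5979  -0.1237  34.0435  27.855  -25.9551] mean [ 0.599 -0.125  0.042] zmax 0.055 himean [ 0.601 -0.126  0.049]
knob_b 0.64 rect [  0.6512  -0.3229  46.7177  33.7139 -62.5673] mean [ 0.655 -0.33   0.03 ] zmax 0.055 himean [ 0.654 -0.33   0.049]
knob_b 0.52 rect [  0.6156  -0.1958  38.4651  28.8388 -44.2748] mean [ 0.617 -0.199  0.038] zmax 0.054 himean [ 0.618 -0.2    0.049]
knob_b 0.51 rect [ 0.683  -0.1656 35.3183 32.4355  0.2235] mean [ 0.686 -0.168  0.036] zmax 0.055 himean [ 0.688 -0.17   0.049]
[[ 0.34962119 -0.39301805  0.0021254 ]]
[[ 0.34733229 -0.2839358  -0.00035787]]
[[0.2976545  0.04775057 0.00217523]]
```

```bash
python3 - <<'E'
from h import *
from rig import arm
s=arm.sense();st(s)
go(s,(.618,-.2,.14),down(10))
go(s,(.618,-.2,.021),down(10))
E
```

```text
t 1.35 pos [ 0.2003 -0.539   0.1707] rot [ 3.1416 -0.      0.3558] F [0.5 0.5 0.2] w 0.0939 q [-1.37  0.21  1.54  0.    1.39 -0.15]
shift [ 0.5096 -0.1723  0.0308] turn [  0.    -0.   -79.62] rows>= 8.6
shift [ 0.5096 -0.1723  0.1498] turn [  0.    -0.   -79.62] rows>= 8.9
```

Call:
jog_arm --pt "0.6 0.51 -0.172 0.03 0 0 -79.6" --pt "0.6 0.51 -0.172 0.03 0 0 -79.6" --pt "0.6 0.51 -0.172 0.03 0 0 -79.6" --pt "0.6 0.51 -0.172 0.03 0 0 -79.6" --pt "0.6 0.51 -0.172 0.03 0 0 -79.6" --pt "0.6 0.51 -0.172 0.03 0 0 -79.6" --pt "0.6 0.51 -0.172 0.03 0 0 -79.6" --pt "0.6 0.51 -0.172 0.03 0 0 -79.6" --pt "0.6 0.51 -0.172 0.03 0 0 -79.6" --pt "0.6 0.51 -0.172 0.03 0 0 -79.6" --pt "0.6 0.51 -0.172 0.03 0 0 -79.6" --newtons 25

```text
time: 2.72
ee_pos: [0.6178, -0.2005, 0.1405]
eef_rot: [-3.141, 0.0, 1.745]
ft_force: [-0.7, -0.8, -0.7]
grip_width: 0.0563
```

```bash
python3 - <<'E'
from h import *
from rig import arm
s=arm.sense();st(s)
p=arm.snapshot("wrist");E=wext(p,s);cv2.imwrite("pics/w1.png",p["color"])
for r in arm.regions_of("knob_b",p):
    X,v,u=cloud(p,r["mask"],E);hi=X[X[:,2]>X[:,2].max()-.012]
    print(r["bbox"],r["confidence"],hi.mean(0).round(4),X[:,2].max())
go(s,(.618,-.2,.021),down(10))
E
```

```text
t 2.73 pos [ 0.6178 -0.2005  0.1405] rot [-3.1406e+00  1.0000e-04  1.7451e+00] F [-0.7 -0.8 -0.7] w 0.0563 q [-0.45  0.39  1.38 -0.    1.38 -0.62]
[312.3, 210.7, 34.4, 39.6] 0.95 [ 0.6213 -0.1985  0.048 ] 0.051668717481454206
[306.7, 134.9, 28.8, 32.0] 0.83 [ 0.6032 -0.1252  0.0485] 0.05171286470948986
[323.2, 323.4, 26.5, 26.8] 0.83 [ 0.6547 -0.3182  0.0441] 0.04958638670824044
[381.5, 196.4, 40.8, 35.1] 0.73 [ 0.6903 -0.169   0.048 ] 0.051335263783459005
[357.3, 277.3, 22.5, 43.6] 0.55 [ 0.6772 -0.2685  0.0476] 0.05106413176045562
[351.4, 0.0, 119.8, 108.0] 0.15 [ 0.6743 -0.0335  0.013 ] 0.017969619721839927
shift [0.0005 0.0004 0.1195] turn [-0.06  0.01 -0.01] rows>= 1.9
```

View pics/w1.png

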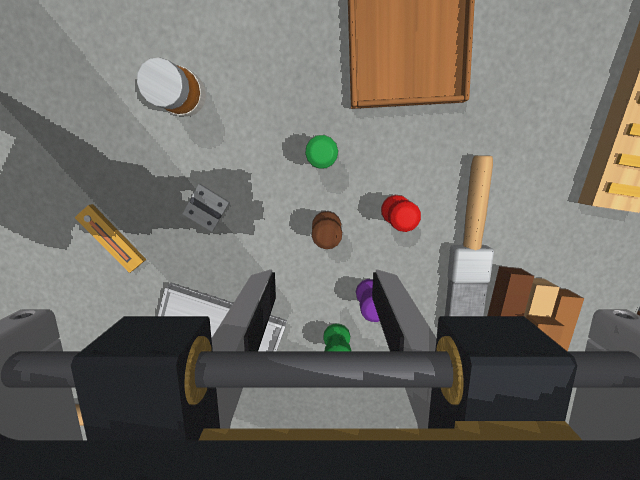

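Call:
jog_arm --pt "0.6 0.001 0.002 0.06 0 0 0" --pt "0.6 0.001 0.002 0.1 0 0 0" --pt "0.6 0.001 0.002 0.118 0 0 0" --pt "0.6 0.001 0.002 0.119 0 0 0" --pt "0 0.001 0.002 0.119 0 0 0" --pt "0 0.001 0.002 0.119 0 0 0" --pt "0 0.001 0.002 0.119 0 0 0" --pt "0 0.001 0.002 0.119 0 0 0" --pt "0 0.001 0.002 0.119 0 0 0" --pt "0 0.001 0.002 0.119 0 0 0"

```text
time: 4.08
ee_pos: [0.6192, -0.1999, 0.0218]
eef_rot: [-3.141, 0.0, 1.743]
ft_force: [-0.1, 0.4, -0.1]
grip_width: 0.0015
```

```bash
python3 - <<'E'
from h import *
from rig import arm
p=arm.snapshot("scene");cv2.imwrite("pics/s2.png",cv2.resize(p["color"][200:380,200:420],None,fx=3.4,fy=3.3))
s=arm.sense();p=arm.snapshot("wrist");cv2.imwrite("pics/w2.png",p["color"]);st(s)
E
```

```text
t 4.12 pos [ 0.6192 -0.1999  0.0218] rot [-3.1410e+00  1.0000e-04  1.7435e+00] F [-0.4  0.5 -0.6] w 0.0005 q [-0.44  0.51  1.46 -0.    1.17 -0.62]
```

View pics/s2.png

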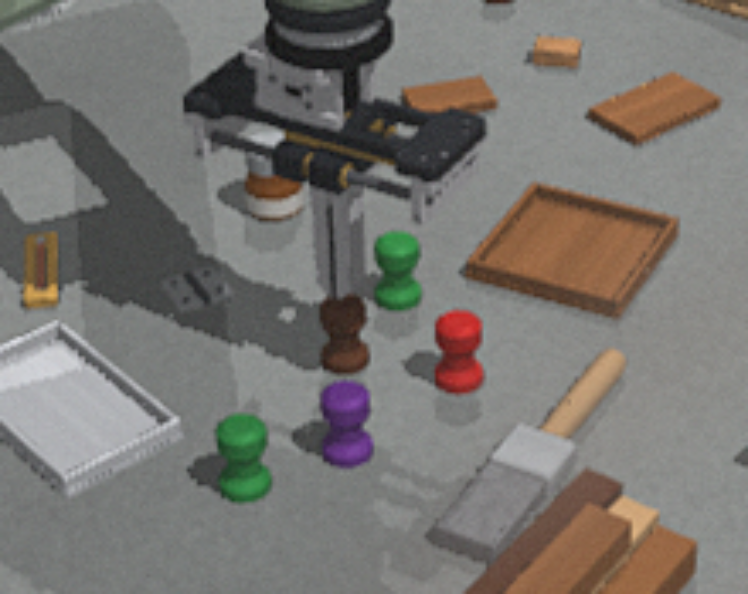

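View pics/w2.png

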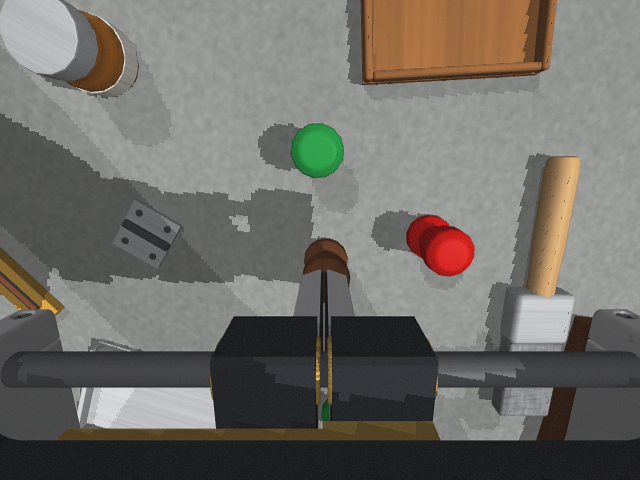

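```bash
python3 - <<'E'
from h import *
from rig import arm
s=arm.sense();p=arm.snapshot("wrist");E=wext(p,s)
print(p["hand_eye"].round(3), p["fx"])
for n,X in (("tcp",s["ee_pos"]),("grasp",s["ee_pos"]+[0,0,.019])):
    c=E[0]@X+E[1];print(n,c[:2]/c[2]*p["fx"]+[p["cx"],p["cy"]],c)
for q,e in ((p,E),(arm.snapshot("top"),None),(arm.snapshot("scene"),None)):
  for r in arm.regions_of("knob_b",q)[:6]:
    X,v,u=cloud(q,r["mask"],e);hi=X[X[:,2]>X[:,2].max()-.012]
    print(r["bbox"],round(r["confidence"],2),hi.mean(0).round(4),X[:,2].max().round(3),X.mean(0).round(3))
z=p["z_map"];print(z[250:300:5,324])
E
```

```text
[[ 0.    -0.967 -0.253  0.074]
 [ 1.     0.     0.001  0.001]
 [-0.001 -0.253  0.967 -0.213]
 [ 0.     0.     0.     1.   ]] 330.88026583860346
tcp [321.98485199 266.84515982] [-0.00105694  0.01782947  0.22522629]
grasp [321.85633493 276.87476085] [-0.00105103  0.02264438  0.2068465 ]
[407.8, 215.4, 69.6, 61.7] 0.98 [ 0.6894 -0.1686  0.0478] 0.052 [ 0.687 -0.168  0.037]
[303.6, 237.5, 47.5, 43.6] 0.93 [ 0.6217 -0.1889  0.0592] 0.066 [ 0.62  -0.19   0.029]
[292.7, 121.6, 49.6, 56.0] 0.69 [ 0.6035 -0.1251  0.0483] 0.052 [ 0.603 -0.125  0.048]
[194.2, 300.4, 20.8, 17.4] 0.8 [0.3838 0.2609 0.0488] 0.053 [0.385 0.259 0.035]
[374.9, 204.4, 15.8, 14.6] 0.77 [ 0.6009 -0.1263  0.0487] 0.055 [ 0.6   -0.126  0.038]
[390.2, 167.0, 24.7, 17.8] 0.72 [ 0.6885 -0.1703  0.0486] 0.054 [ 0.687 -0.169  0.036]
[324.4, 295.8, 18.5, 25.4] 0.86 [ 0.6946 -0.1757  0.0484] 0.054 [ 0.696 -0.177  0.03 ]
[295.4, 316.6, 17.2, 22.9] 0.77 [ 0.6868 -0.2739  0.0478] 0.053 [ 0.689 -0.275  0.03 ]
[314.0, 270.6, 11.3, 20.6] 0.69 [ 0.6079 -0.1318  0.0486] 0.055 [ 0.608 -0.133  0.03 ]
[294.5, 287.9, 11.4, 22.8] 0.66 [ 0.6256 -0.2049  0.0494] 0.058 [ 0.627 -0.206  0.028]
[343.6, 183.8, 8.9, 13.6] 0.49 [0.3897 0.2592 0.0479] 0.054 [0.39  0.259 0.028]
[0.23064394 0.20279898 0.198683   0.19725302 0.19657096 0.1855361
 0.17613235 0.17071658 0.16456723 0.15813293]
```

```bash
python3 - <<'E'
from h import *
from rig import arm
s=arm.sense();p=arm.snapshot("wrist");E=wext(p,s)
X,v,u=cloud(p,None,E)
for c in (315,324,332):
  for r in range(236,320,4):
    m=(v==r)&(u==c);print(c,r,X[m].round(4)[0],p["color"][r,c])
cv2.imwrite("pics/w3.png",cv2.resize(p["color"][210:350,240:410],None,fx=4,fy=4,interpolation=cv2.INTER_NEAREST))
E
```

```text
315 236 [ 0.6114 -0.1852 -0.0011] [154 157 156]
315 240 [ 0.6119 -0.1882 -0.0013] [74 78 82]
315 244 [ 0.6122 -0.1888  0.0076] [31 45 72]
315 248 [ 0.6126 -0.1908  0.011 ] [33 46 72]
315 252 [ 0.613  -0.1931  0.0128] [35 48 74]
315 256 [ 0.6128 -0.1883  0.0376] [23 38 55]
315 260 [ 0.6131 -0.1885  0.0448] [32 46 71]
315 264 [ 0.6134 -0.1901  0.0475] [34 50 78]
315 268 [ 0.6138 -0.1924  0.0482] [35 48 77]
315 272 [ 0.6138 -0.1903  0.0607] [100  99  99]
315 276 [ 0.6139 -0.1903  0.0669] [103 102 103]
315 280 [ 0.614  -0.19    0.0736] [103 100 100]
315 284 [ 0.6141 -0.1899  0.0791] [103 101 102]
315 288 [ 0.6143 -0.19    0.0839] [104 101 101]
315 292 [ 0.6144 -0.1902  0.0884] [102 100 101]
315 296 [ 0.6145 -0.1898  0.0938] [102 101 100]
315 300 [ 0.6146 -0.1901  0.0974] [104 100 101]
315 304 [ 0.6147 -0.1898  0.1023] [104 103 104]
315 308 [ 0.6148 -0.1902  0.1053] [102 100 100]
315 312 [ 0.6149 -0.1901  0.1091] [105 103 102]
315 316 [ 0.6122 -0.1664  0.1584] [53 52 50]
324 236 [ 0.6179 -0.1842 -0.0016] [159 162 159]
324 240 [ 0.618  -0.1849  0.0072] [30 41 65]
324 244 [ 0.6184 -0.1872  
[... 1133 characters left out ...]
 [ 0.623  -0.1861  0.0468] [30 45 70]
332 264 [ 0.6234 -0.1882  0.0479] [37 46 76]
332 268 [ 0.6238 -0.1905  0.0486] [30 43 72]
332 272 [ 0.6231 -0.1885  0.0612] [106 102 102]
332 276 [ 0.6229 -0.1884  0.0678] [103 100 101]
332 280 [ 0.6228 -0.1885  0.0734] [103 101 101]
332 284 [ 0.6227 -0.1889  0.078 ] [104 101 101]
332 288 [ 0.6225 -0.1887  0.0836] [103 101 102]
332 292 [ 0.6225 -0.189   0.088 ] [103 102 101]
332 296 [ 0.6223 -0.1889  0.0929] [103 102 100]
332 300 [ 0.6221 -0.1883  0.0986] [101 100 101]
332 304 [ 0.622  -0.1885  0.1022] [103 102 101]
332 308 [ 0.6219 -0.1886  0.106 ] [102 101 101]
332 312 [ 0.6219 -0.1887  0.1095] [100  99  98]
332 316 [ 0.6165 -0.1657  0.1582] [49 46 45]
```

View pics/w3.png

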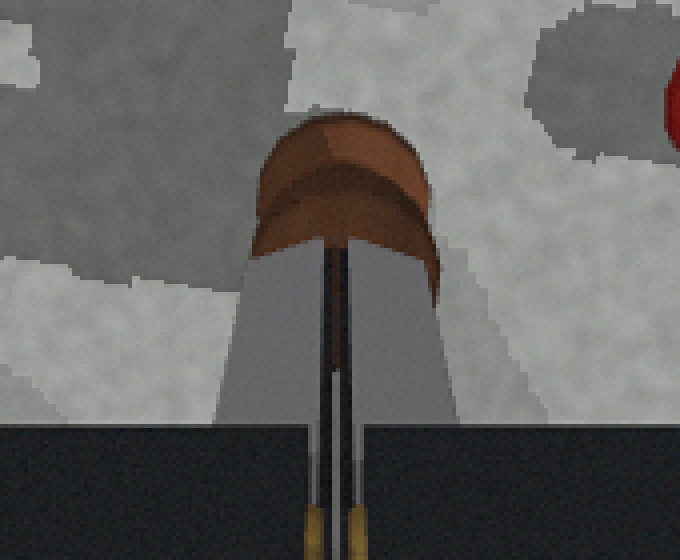

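Call:
jog_arm --pt "0 0 0 -0.03 0 0 0" --pt "0.6 0 0 -0.06 0 0 0" --pt "0.6 0 0 -0.06 0 0 0"

```text
time: 4.9
ee_pos: [0.6218, -0.2012, 0.0851]
eef_rot: [3.136, 0.004, 1.743]
ft_force: [1.6, 0.3, -0.0]
grip_width: 0.017
```

```bash
python3 - <<'E'
from h import *
from rig import arm
s=arm.sense();p=arm.snapshot("wrist");E=wext(p,s);st(s)
z=p["z_map"];X,v,u=cloud(p,None,E)
T=(X-s["ee_pos"])@rot(s["eef_rot"])
m=(abs(T[:,0])<.03)&(abs(T[:,1])<.06)&(X[:,2]>.06)&(T[:,2]>-.09)
for lo in range(-90,40,6):
    k=m&(T[:,2]>lo/1e3)&(T[:,2]<=lo/1e3+.006)
    if k.sum():print(lo,k.sum(),T[k].min(0).round(4),T[k].max(0).round(4))
cv2.imwrite("pics/w4.png",p["color"])
q=arm.snapshot("scene");cv2.imwrite("pics/s4.png",cv2.resize(q["color"][160:340,200:420],None,fx=3.4,fy=3.3))
Y,v,u=cloud(q);T=(Y-s["ee_pos"])@rot(s["eef_rot"])
m=(abs(T[:,0])<.02)&(abs(T[:,1])<.05)&(Y[:,2]>.055)
print("scene tip z (tool)",np.percentile(T[m][:,2],[90,97,99,100]),m.sum())
E
```

```text
t 4.9 pos [ 0.6218 -0.2012  0.0851] rot [3.1364 0.0041 1.7434] F [ 1.6  0.3 -0. ] w 0.017 q [-0.44  0.44  1.42 -0.    1.27 -0.62]
-90 446 [-0.007  -0.0198 -0.09  ] [ 0.0114  0.0219 -0.084 ]
-84 401 [-0.005  -0.0198 -0.084 ] [ 0.0113  0.0217 -0.078 ]
-78 376 [-0.0077 -0.0198 -0.078 ] [ 0.0112  0.0217 -0.072 ]
-72 307 [-0.0069 -0.0196 -0.072 ] [ 0.0112  0.0216 -0.066 ]
-66 280 [-0.0015 -0.0195 -0.066 ] [ 0.0111  0.0214 -0.06  ]
-60 274 [-0.0067 -0.0195 -0.06  ] [ 0.0112  0.0215 -0.054 ]
-54 198 [ 0.0065 -0.0195 -0.054 ] [ 0.011   0.0214 -0.048 ]
-48 233 [-0.0065 -0.0194 -0.048 ] [ 0.0113  0.0212 -0.042 ]
-42 106 [ 0.008  -0.0181 -0.042 ] [ 0.0111  0.0185 -0.0362]
-36 23 [ 0.0088 -0.0106 -0.0359] [ 0.0107  0.0132 -0.0333]
scene tip z (tool) [-0.07945983 -0.05019406 -0.04110487 -0.0318327 ] 3184
```

View pics/s4.png

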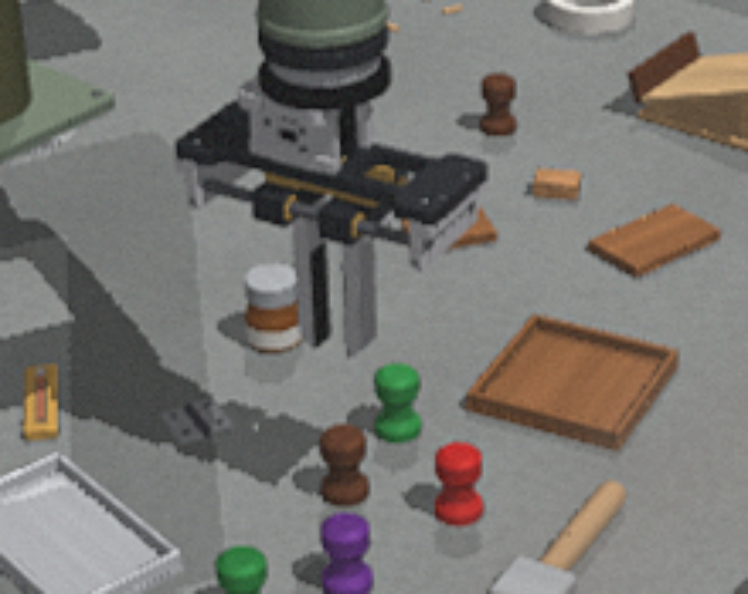

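View pics/w4.png

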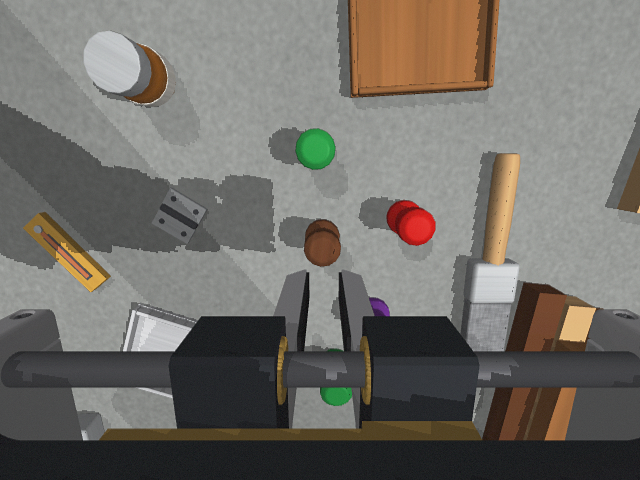

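Call:
jog_arm --pt "0.6 0 0 0 0 0 0" --pt "0.6 0 0 0 0 0 0"

```text
time: 5.25
ee_pos: [0.6178, -0.1993, 0.0794]
eef_rot: [-3.138, -0.002, 1.743]
ft_force: [-0.7, 0.0, -0.7]
grip_width: 0.0452
```

```bash
python3 - <<'E'
from h import *
from rig import arm
s=arm.sense();p=arm.snapshot("wrist");E=wext(p,s);st(s)
X,v,u=cloud(p,None,E)
T=(X-s["ee_pos"])@rot(s["eef_rot"])
m=(abs(T[:,0])<.03)&(abs(T[:,1])<.06)&(X[:,2]>.06)&(T[:,2]>-.05)
print(np.sort(T[m][:,2])[-12:].round(4), T[m].mean(0))
q=arm.snapshot("scene")
Y,v,u=cloud(q);T=(Y-s["ee_pos"])@rot(s["eef_rot"])
m=(abs(T[:,0])<.02)&(abs(T[:,1])<.05)&(Y[:,2]>.058)
print(np.sort(T[m][:,2])[-12:].round(4))
for r in arm.regions_of("knob_b",p)[:3]:
    X,v,u=cloud(p,r["mask"],E);hi=X[X[:,2]>.045]
    print(r["bbox"],round(r["confidence"],2),hi.mean(0).round(4), (hi.max(0)+hi.min(0))/2)
go(s,(.62,-.1995,-.010),down(10))
E
```

```text
t 5.25 pos [ 0.6178 -0.1993  0.0794] rot [-3.1383e+00 -1.8000e-03  1.7433e+00] F [-0.7  0.  -0.7] w 0.0452 q [-0.45  0.44  1.43 -0.    1.27 -0.62]
[-0.0349 -0.0348 -0.0348 -0.0347 -0.0346 -0.0346 -0.0344 -0.0344 -0.0342
 -0.0341 -0.034  -0.0333] [ 0.00712938  0.00085307 -0.04320825]
[-0.0396 -0.0392 -0.0389 -0.0386 -0.0386 -0.0385 -0.0376 -0.0374 -0.0372
 -0.0372 -0.0371 -0.037 ]
[310.7, 222.6, 34.6, 48.0] 0.96 [ 0.6212 -0.1985  0.0485] [ 0.62116939 -0.19946817  0.04832047]
[394.0, 206.0, 51.3, 44.5] 0.93 [ 0.6906 -0.1692  0.0484] [ 0.69141209 -0.16965543  0.04839742]
[300.4, 132.6, 40.3, 42.1] 0.79 [ 0.6035 -0.1252  0.0484] [ 0.60356692 -0.12548781  0.048431  ]
shift [-0.0007  0.0024  0.0894] turn [-0.19 -0.11 -0.11] rows>= 1.4
```

Call:
jog_arm --pt "0.6 0 0.002 0.05 0 0 0" --pt "0.6 0 0.002 0.08 0 0 0" --pt "0.6 0 0.002 0.09 0 0 0" --pt "0.6 0 0.002 0.09 0 0 0" --pt "0 0 0.002 0.09 0 0 0" --pt "0 0 0.002 0.09 0 0 0" --pt "0 0 0.002 0.09 0 0 0" --pt "0 0 0.002 0.09 0 0 0" --pt "0 0 0.002 0.09 0 0 0"

```text
time: 6.52
ee_pos: [0.621, -0.1997, -0.0085]
eef_rot: [-3.141, 0.0, 1.743]
ft_force: [-0.9, -1.2, 4.6]
grip_width: 0.0285
```

```bash
python3 - <<'E'
from h import *
from rig import arm
s=arm.sense();st(s)
go(s,(.667,-.037,.08),down(10))
go(s,(.667,-.037,-.0025),down(10))
E
```

```text
t 6.53 pos [ 0.621  -0.1997 -0.0085] rot [-3.1409e+00  2.0000e-04  1.7434e+00] F [-0.9 -1.2  4.6] w 0.0285 q [-0.44  0.55  1.47 -0.    1.12 -0.62]
shift [ 0.1524  0.0732 -0.0886] turn [-0.04  0.01 -0.11] rows>= 3.1
shift [ 0.1524  0.0733 -0.0061] turn [-0.04  0.01 -0.11] rows>= 2.7
```

Call:
jog_arm --pt "0 0 0 -0.05 0 0 0" --pt "0 0 0 -0.09 0 0 0" --pt "0 0.02 0.01 -0.09 0 0 0" --pt "0 0.07 0.03 -0.09 0 0 0" --pt "0 0.12 0.055 -0.09 0 0 0" --pt "0 0.152 0.073 -0.09 0 0 0" --pt "0 0.152 0.073 -0.09 0 0 0" --pt "0 0.152 0.073 -0.09 0 0 0"

```text
time: 7.52
ee_pos: [0.6654, -0.0367, 0.0793]
eef_rot: [-3.138, -0.001, 1.744]
ft_force: [-1.0, -0.5, -1.1]
grip_width: 0.0293
```

```bash
python3 - <<'E'
from h import *
from rig import arm
s=arm.sense();st(s)
p=arm.snapshot("wrist");E=wext(p,s);cv2.imwrite("pics/w5.png",p["color"])
for r in arm.regions_of("knob_tray",p)[:1]: print(r["bbox"],r["confidence"],rect(p,r["mask"],.016,E))
go(s,(.667,-.037,-.0025),down(10))
E
```

```text
t 7.53 pos [ 0.6654 -0.0367  0.0793] rot [-3.1375e+00 -6.0000e-04  1.7443e+00] F [-1.  -0.5 -1.1] w 0.0293 q [-0.18  0.48  1.38 -0.    1.29 -0.36]
[261.2, 141.7, 133.7, 139.8] 0.79 (0.6662868041992187, -0.010765121459960938, 112.04828643798828, 111.63520050048828, 12.374884605407715)
shift [-0.0006  0.0019  0.0818] turn [-0.23 -0.04 -0.06] rows>= 1.3
```

View pics/w5.png

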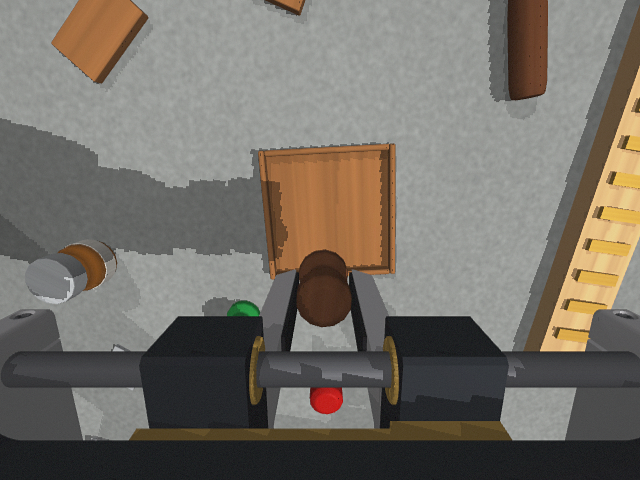

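Call:
jog_arm --pt "0 0 0.003 0.05 0 0 0" --pt "0 0 0.003 0.075 0 0 0" --pt "0 0 0.003 0.081 0 0 0" --pt "0 0 0.003 0.0825 0 0 0" --pt "0 0 0.003 0.0825 0 0 0" --pt "0.55 0 0.003 0.0825 0 0 0" --pt "0.55 0 0.003 0.0825 0 0 0" --pt "0.55 0 0.003 0.0825 0 0 0" --pt "0.55 0 0.003 0.0 0 0 0" --pt "0.55 0 0.003 -0.03 0 0 0" --pt "0.55 0 0.003 -0.03 0 0 0"

```text
time: 9.0
ee_pos: [0.6737, -0.0383, 0.1172]
eef_rot: [3.132, 0.004, 1.742]
ft_force: [0.6, 0.3, 0.0]
grip_width: 0.0518
```

```bash
python3 - <<'E'
from h import *
from rig import arm
s=arm.sense();st(s)
p=arm.snapshot("wrist");cv2.imwrite("pics/w6.png",p["color"])
go(s,(.384,.262,.10),down(10))
E
```

```text
t 9.0 pos [ 0.6737 -0.0383  0.1172] rot [3.1324 0.0041 1.7425] F [0.6 0.3 0. ] w 0.0518 q [-0.18  0.45  1.34 -0.    1.35 -0.36]
shift [ 0.3455 -0.2343  0.0136] turn [ 0.52  0.24 -0.16] rows>= 6.7
```

View pics/w6.png

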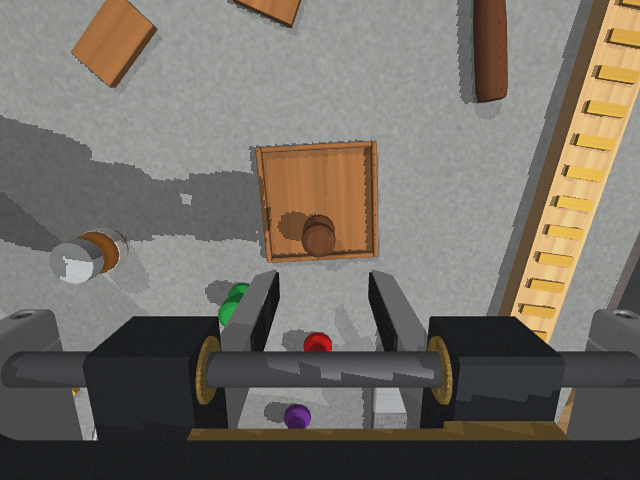

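Call:
jog_arm --pt "0.6 0.345 -0.234 0.01 0 0 0" --pt "0.6 0.345 -0.234 0.01 0 0 0" --pt "0.6 0.345 -0.234 0.01 0 0 0" --pt "0.6 0.345 -0.234 0.01 0 0 0" --pt "0.6 0.345 -0.234 0.01 0 0 0" --pt "0.6 0.345 -0.234 0.01 0 0 0" --pt "0.6 0.345 -0.234 0.01 0 0 0" --pt "0.6 0.345 -0.234 0.01 0 0 0" --pt "0.6 0.345 -0.234 0.01 0 0 0" --pt "0.6 0.345 -0.234 0.01 0 0 0"

```text
time: 10.3
ee_pos: [0.3824, 0.2611, 0.1017]
eef_rot: [3.139, 0.002, 1.741]
ft_force: [-0.1, -0.8, 0.3]
grip_width: 0.0567
```

```bash
python3 - <<'E'
from h import *
from rig import arm
s=arm.sense();st(s)
p=arm.snapshot("wrist");E=wext(p,s);cv2.imwrite("pics/w7.png",p["color"])
for r in arm.regions_of("knob_b",p)[:3]:
    X,v,u=cloud(p,r["mask"],E);hi=X[X[:,2]>.045]
    print(r["bbox"],round(r["confidence"],2),hi.mean(0).round(4), (hi.max(0)+hi.min(0))/2)
go(s,(.385,.262,-.0095),down(10))
E
```

```text
t 10.3 pos [0.3824 0.2611 0.1017] rot [3.1390e+00 2.5000e-03 1.7407e+00] F [-0.1 -0.8  0.3] w 0.0567 q [ 0.41  0.04  1.88 -0.    1.22  0.25]
[307.4, 211.0, 36.7, 47.2] 0.94 [0.3848 0.2664 0.0484] [0.38491691 0.26574253 0.04804197]
shift [0.0007 0.0024 0.1112] turn [ 0.15  0.14 -0.26] rows>= 1.8
```

View pics/w7.png

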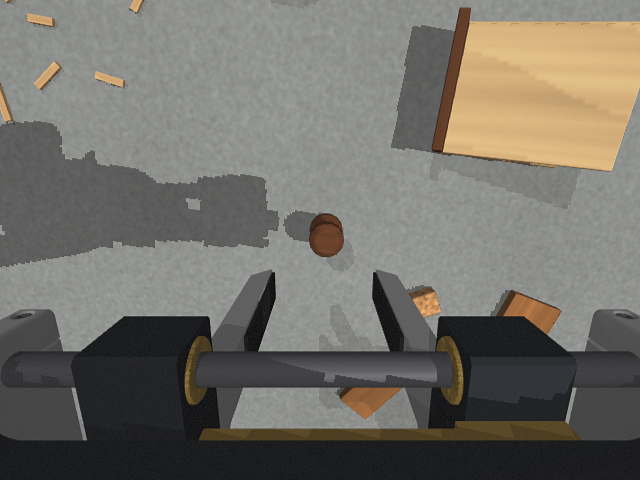

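Call:
jog_arm --pt "0.6 0.003 0.002 0.06 0 0 0" --pt "0.6 0.003 0.002 0.1 0 0 0" --pt "0.6 0.003 0.002 0.111 0 0 0" --pt "0.6 0.003 0.002 0.111 0 0 0" --pt "0 0.003 0.002 0.111 0 0 0" --pt "0 0.003 0.002 0.111 0 0 0" --pt "0 0.003 0.002 0.111 0 0 0" --pt "0 0.003 0.002 0.111 0 0 0" --pt "0 0.003 0.002 0.111 0 0 0" --pt "0 0.003 0.002 0.06 0 0 0" --pt "0 0.003 0.002 0.02 0 0 0" --pt "0 0.003 0.002 0.02 0 0 0"

```text
time: 11.9
ee_pos: [0.3871, 0.2659, 0.0852]
eef_rot: [3.131, 0.0, 1.741]
ft_force: [-1.0, 0.1, -0.6]
grip_width: 0.0288
```

```bash
python3 - <<'E'
from h import *
from rig import arm
s=arm.sense();st(s)
p=arm.snapshot("top");E=None;cv2.imwrite("pics/t8.png",p["color"])
for r in arm.regions_of("knob_tray",p)[:1]: print(r["bbox"],r["confidence"],rect(p,r["mask"],.016,E))
for r in arm.regions_of("knob_b",p)[:6]:
    X,v,u=cloud(p,r["mask"],E);hi=X[X[:,2]>.045]
    print(r["bbox"],round(r["confidence"],2),hi.mean(0).round(4))
go(s,(.659,.010,.09),down(10))
E
```

```text
t 11.9 pos [0.3871 0.2659 0.0852] rot [3.1309e+00 3.0000e-04 1.7406e+00] F [-1.   0.1 -0.6] w 0.0288 q [ 0.42  0.07  1.89 -0.    1.18  0.25]
[299.6, 156.0, 59.9, 59.4] 0.87 (0.663632080078125, -0.014191757202148438, 115.34839630126953, 114.5094985961914, 12.550418853759766)
[437.1, 170.0, 17.4, 19.2] 0.81 [ 0.6804 -0.2682  0.0493]
[335.4, 176.0, 16.9, 15.5] 0.77 [ 0.6674 -0.0397  0.0535]
[464.8, 182.2, 21.0, 17.5] 0.67 [ 0.6543 -0.3302  0.0492]
[371.7, 208.1, 17.3, 13.0] 0.62 [ 0.6014 -0.1262  0.0493]
[391.9, 167.2, 18.7, 16.6] 0.58 [ 0.689  -0.1709  0.0492]
[179.5, 302.8, 23.9, 17.9] 0.52 [0.3869 0.2567 0.1287]
shift [-0.2982  0.2248 -0.0023] turn [ 0.61  0.02 -0.27] rows>= 6.0
```

Call:
jog_arm --pt "0 -0.296 0.224 -0.002 0.6 0 0" --pt "0 -0.296 0.224 -0.002 0.6 0 0" --pt "0 -0.296 0.224 -0.002 0.6 0 0" --pt "0 -0.296 0.224 -0.002 0.6 0 0" --pt "0 -0.296 0.224 -0.002 0.6 0 0" --pt "0 -0.296 0.224 -0.002 0.6 0 0" --pt "0 -0.296 0.224 -0.002 0.6 0 0" --pt "0 -0.296 0.224 -0.002 0.6 0 0" --pt "0 -0.296 0.224 -0.002 0.6 0 0"

```text
time: 13.18
ee_pos: [0.6516, 0.0114, 0.0822]
eef_rot: [-3.129, 0.002, 1.742]
ft_force: [0.2, 0.7, -0.2]
grip_width: 0.0289
```

```bash
python3 - <<'E'
from h import *
from rig import arm
s=arm.sense();st(s)
p=arm.snapshot("wrist");cv2.imwrite("pics/w8.png",p["color"])
go(s,(.658,.012,-.003),down(10))
E
```

```text
t 13.18 pos [0.6516 0.0114 0.0822] rot [-3.1287e+00  1.9000e-03  1.7420e+00] F [ 0.2  0.7 -0.2] w 0.0289 q [-0.11  0.45  1.41 -0.01  1.29 -0.28]
shift [-0.0003  0.0075  0.0851] turn [-0.74  0.11 -0.19] rows>= 1.4
```

View pics/w8.png

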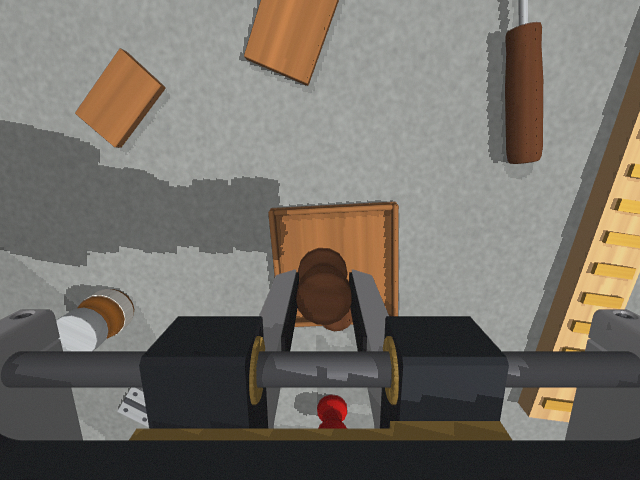

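Call:
jog_arm --pt "0 0 0.007 0.0 -0.7 0 0" --pt "0 0 0.007 0.05 -0.7 0 0" --pt "0 0 0.007 0.078 -0.7 0 0" --pt "0 0 0.007 0.085 -0.7 0 0" --pt "0 0 0.007 0.085 -0.7 0 0" --pt "0.5 0 0.007 0.085 -0.7 0 0" --pt "0.5 0 0.007 0.085 -0.7 0 0" --pt "0.5 0 0.007 0.085 -0.7 0 0" --pt "0.5 0 0.007 0.03 -0.7 0 0" --pt "0.5 0 0.007 -0.03 -0.7 0 0" --pt "0.5 0 0.007 -0.04 -0.7 0 0"

```text
time: 14.6
ee_pos: [0.6639, 0.0124, 0.1295]
eef_rot: [3.13, 0.006, 1.742]
ft_force: [-0.3, -0.7, -0.2]
grip_width: 0.0468
```

```bash
python3 - <<'E'
from h import *
from rig import arm
s=arm.sense();st(s)
p=arm.snapshot("wrist");cv2.imwrite("pics/w9.png",p["color"])
for a in (48.4,-131.6):
  go(s,(.391,-.257,.10),down(a))
E
```

```text
t 14.6 pos [0.6639 0.0124 0.1295] rot [3.1298 0.0055 1.7422] F [-0.3 -0.7 -0.2] w 0.0468 q [-0.11  0.41  1.36 -0.    1.35 -0.28]
shift [-0.2187 -0.3152  0.027 ] turn [  0.54   0.53 -38.58] rows>= 6.2
shift [-0.2187 -0.3152  0.027 ] turn [  0.68  -0.7  141.42] rows>= 13.2
```

View pics/w9.png

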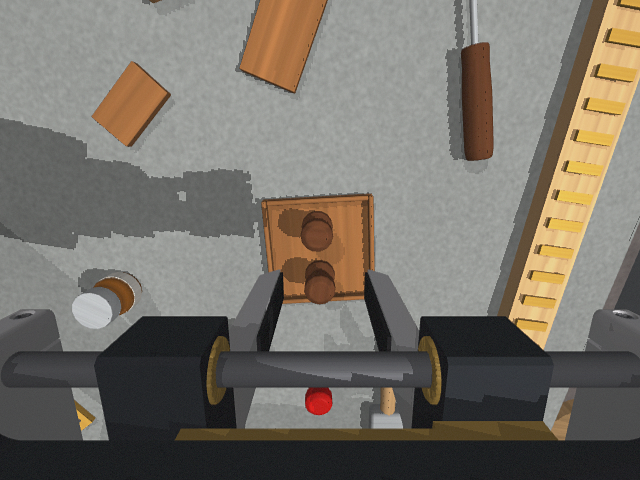

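Call:
jog_arm --pt "0.5 -0.219 -0.315 0.027 0.5 0.5 -38.6" --pt "0.5 -0.219 -0.315 0.027 0.5 0.5 -38.6" --pt "0.5 -0.219 -0.315 0.027 0.5 0.5 -38.6" --pt "0.5 -0.219 -0.315 0.027 0.5 0.5 -38.6" --pt "0.5 -0.219 -0.315 0.027 0.5 0.5 -38.6" --pt "0.5 -0.219 -0.315 0.027 0.5 0.5 -38.6" --pt "0.5 -0.219 -0.315 0.027 0.5 0.5 -38.6" --pt "0.5 -0.219 -0.315 0.027 0.5 0.5 -38.6" --pt "0.5 -0.219 -0.315 0.027 0.5 0.5 -38.6" --pt "0.5 -0.219 -0.315 0.027 0.5 0.5 -38.6"

```text
time: 15.9
ee_pos: [0.3909, -0.2561, 0.0992]
eef_rot: [-3.141, -0.002, 2.418]
ft_force: [-0.0, 0.0, -0.7]
grip_width: 0.0467
```

```bash
python3 - <<'E'
from h import *
from rig import arm
s=arm.sense();st(s)
p=arm.snapshot("wrist");E=wext(p,s);cv2.imwrite("pics/w10.png",p["color"])
for n,h in (("reed",.008),("reed_tray",.016)):
  for r in arm.regions_of(n,p)[:2]: print(n,r["bbox"],round(r["confidence"],2),np.round(rect(p,r["mask"],h,E),4))
go(s,(.391,-.257,-.0295),down(48.4))
E
```

```text
t 15.9 pos [ 0.3909 -0.2561  0.0992] rot [-3.1407e+00 -1.7000e-03  2.4185e+00] F [-0.   0.  -0.7] w 0.0467 q [-0.76  0.05  1.87 -0.    1.22 -1.61]
reed [310.1, 190.4, 25.0, 83.6] 0.56 [  0.3915  -0.2555  79.9157  22.7522 -40.9069]
reed_tray [267.8, 306.4, 128.5, 124.5] 0.79 [  0.5494  -0.3616 113.732   54.2091  47.379 ]
shift [-0.0008 -0.0005  0.1287] turn [-0.05 -0.1   0.17] rows>= 2.1
```

View pics/w10.png

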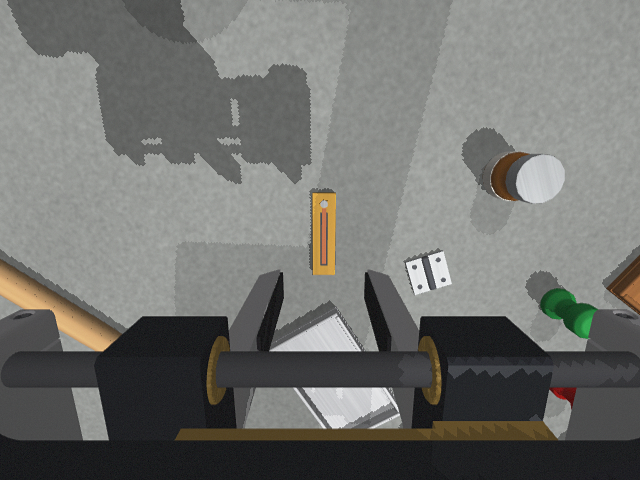

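Call:
jog_arm --pt "0.5 0 0 0.06 0 0 0.5" --pt "0.5 0 0 0.11 0 0 0.5" --pt "0.5 0 0 0.125 0 0 0.5" --pt "0.5 0 0 0.125 0 0 0.5" --pt "0.5 0 0 0.127 0 0 0.5" --pt "0.5 0 0 0.128 0 0 0.5"

```text
time: 16.8
ee_pos: [0.3919, -0.2579, -0.027]
eef_rot: [-3.14, 0.002, 2.409]
ft_force: [-0.1, -0.4, -1.0]
grip_width: 0.0473
```

Call:
jog_arm --pt "0.5 -0.001 -0.0005 0.002 0 0 0" --pt "0.5 -0.001 -0.0005 0.003 0 0 0" --pt "0.5 -0.001 -0.0005 0.004 0 0 0"

```text
time: 17.18
ee_pos: [0.3924, -0.259, -0.0309]
eef_rot: [-3.14, 0.003, 2.409]
ft_force: [0.9, 0.2, -0.5]
grip_width: 0.0471
```

Call:
jog_arm --pt "0 0 0 0 0 0 0" --pt "0 0 0 0 0 0 0" --pt "0 0 0 0 0 0 0" --pt "0 0 0 0 0 0 0" --newtons 35

```text
time: 17.68
ee_pos: [0.3924, -0.2589, -0.0309]
eef_rot: [-3.14, 0.003, 2.409]
ft_force: [1.2, 1.0, -0.5]
grip_width: 0.0213
```

Call:
jog_arm --pt "0 0 0 -0.05 0 0 0" --pt "0 0 0 -0.1 0 0 0" --pt "0 0 0 -0.13 0 0 0" --pt "0 0 0 -0.13 0 0 0"

```text
time: 18.18
ee_pos: [0.394, -0.2603, 0.1015]
eef_rot: [-3.14, 0.009, 2.409]
ft_force: [0.7, 0.4, -1.7]
grip_width: 0.0215
```

```bash
python3 - <<'E'
from h import *
from rig import arm
s=arm.sense();st(s)
p=arm.snapshot("top")
for r in arm.regions_of("reed_tray",p)[:2]: print(r["bbox"],round(r["confidence"],2),np.round(rect(p,r["mask"],.016),4))
go(s,(.440,-.352,.09),down(79.4))
go(s,(.518,-.351,.09),down(79.4))
E
```

```text
t 18.18 pos [ 0.394  -0.2603  0.1015] rot [-3.1402  0.0089  2.4091] F [ 0.7  0.4 -1.7] w 0.0215 q [-0.77  0.05  1.87 -0.    1.21 -1.6 ]
[460.5, 217.9, 44.9, 68.1] 0.98 [  0.5178  -0.3495 139.7866  88.4016  -9.7719]
shift [-0.0954 -0.0374  0.0124] turn [ -0.22   0.47 -31.37] rows>= 2.9
shift [-0.1527  0.0155  0.0129] turn [ -0.22   0.47 -31.37] rows>= 2.9
```

Call:
jog_arm --pt "0 -0.152 0.015 0.013 0 0.5 -31.8" --pt "0 -0.152 0.015 0.013 0 0.5 -31.8" --pt "0 -0.152 0.015 0.013 0 0.5 -31.8" --pt "0 -0.152 0.015 0.013 0 0.5 -31.8" --pt "0 -0.152 0.015 0.013 0 0.5 -31.8" --pt "0 -0.152 0.015 0.013 0 0.5 -31.8"

```text
time: 19.02
ee_pos: [0.5132, -0.3473, 0.0844]
eef_rot: [3.14, -0.01, 2.963]
ft_force: [-0.0, -0.4, -0.7]
grip_width: 0.021
```

```bash
python3 - <<'E'
from h import *
from rig import arm
s=arm.sense();st(s)
p=arm.snapshot("wrist");E=wext(p,s);cv2.imwrite("pics/w11.png",p["color"])
for r in arm.regions_of("reed_tray",p)[:2]: print(r["bbox"],round(r["confidence"],2),np.round(rect(p,r["mask"],.016,E),4))
go(s,(.518,-.351,-.025),down(80))
E
```

```text
t 19.02 pos [ 0.5132 -0.3473  0.0844] rot [ 3.1397 -0.0098  2.963 ] F [-0.  -0.4 -0.7] w 0.021 q [-0.73  0.39  1.5  -0.    1.27 -2.12]
[269.2, 163.1, 100.4, 128.1] 0.81 [  0.5037  -0.3477 108.7047  84.5142 -10.2097]
shift [-0.0064 -0.003   0.1094] turn [ 0.11 -0.56 -0.23] rows>= 1.8
```

View pics/w11.png

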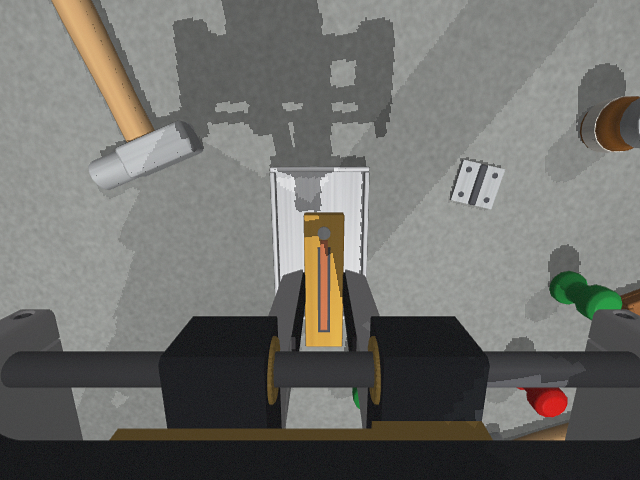

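Call:
jog_arm --pt "0 -0.006 -0.002 0.03 0 -0.5 0" --pt "0 -0.006 -0.002 0.08 0 -0.5 0" --pt "0 -0.006 -0.002 0.107 0 -0.5 0" --pt "0 -0.006 -0.002 0.11 0 -0.5 0" --pt "0 -0.006 -0.002 0.11 0 -0.5 0"

```text
time: 19.75
ee_pos: [0.5191, -0.3511, -0.0236]
eef_rot: [3.141, 0.002, 2.963]
ft_force: [0.1, -0.8, -1.3]
grip_width: 0.0212
```

Call:
jog_arm --pt "0 0 0 0.003 0 0 0" --pt "0 0 0 0.003 0 0 0" --pt "0.38 0 0 0.003 0 0 0" --pt "0.38 0 0 0.003 0 0 0" --pt "0.38 0 0 0.002 0 0 0" --pt "0.38 0 0 -0.05 0 0 0" --pt "0.38 0 0 -0.1 0 0 0" --pt "0.38 0 0 -0.13 0 0 0" --pt "0.38 0 0 -0.13 0 0 0"

```text
time: 20.88
ee_pos: [0.521, -0.353, 0.1101]
eef_rot: [-3.138, 0.008, 2.963]
ft_force: [0.1, -0.9, -0.9]
grip_width: 0.0357
```

```bash
python3 - <<'E'
from h import *
from rig import arm
s=arm.sense();st(s)
p=arm.snapshot("wrist");E=wext(p,s);cv2.imwrite("pics/w12.png",p["color"])
for n,h in (("reed",.012),("reed_tray",.016)):
  for r in arm.regions_of(n,p)[:1]: print(n,r["bbox"],round(r["confidence"],2),np.round(rect(p,r["mask"],h,E),4))
go(s,(.598,.183,.13),down(-11.5))
E
```

```text
t 20.88 pos [ 0.521  -0.353   0.1101] rot [-3.1379  0.0082  2.9632] F [ 0.1 -0.9 -0.9] w 0.0357 q [-0.73  0.36  1.47  0.    1.3  -2.13]
reed [311.5, 183.6, 26.2, 84.6] 0.81 [  0.518   -0.3493  80.8761  22.8037 -10.6278]
reed_tray [277.4, 151.7, 92.7, 149.2] 0.81 [  0.5191  -0.3505 139.3859  83.3626  -9.8845]
shift [ 0.0191  0.5411 -0.0221] turn [ 0.21  0.53 91.28] rows>= 8.7
```

View pics/w12.png

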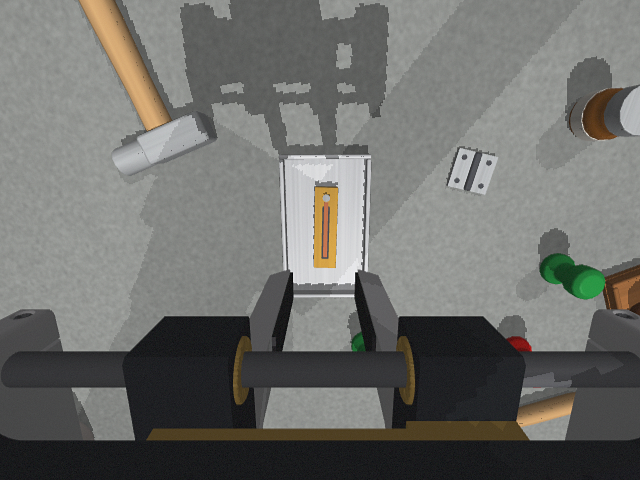

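Call:
jog_arm --pt "0.75 0.019 0.541 -0.022 0 0.5 91.3" --pt "0.75 0.019 0.541 -0.022 0 0.5 91.3" --pt "0.75 0.019 0.541 -0.022 0 0.5 91.3" --pt "0.75 0.019 0.541 -0.022 0 0.5 91.3" --pt "0.75 0.019 0.541 -0.022 0 0.5 91.3" --pt "0.75 0.019 0.541 -0.022 0 0.5 91.3" --pt "0.75 0.019 0.541 -0.022 0 0.5 91.3" --pt "0.75 0.019 0.541 -0.022 0 0.5 91.3" --pt "0.75 0.019 0.541 -0.022 0 0.5 91.3" --pt "0.75 0.019 0.541 -0.022 0 0.5 91.3" --pt "0.75 0.019 0.541 -0.022 0 0.5 91.3" --pt "0.75 0.019 0.541 -0.022 0 0.5 91.3"

```text
time: 22.52
ee_pos: [0.5943, 0.1839, 0.1261]
eef_rot: [-3.133, -0.006, 1.368]
ft_force: [0.2, -1.2, -0.3]
grip_width: 0.0706
```

```bash
cat > rack.py <<'E'
from h import *
def plane_fit(X):
    """robust plane z=ax+by+c"""
    k=np.ones(len(X),bool)
    for _ in range(8):
        c,*_=np.linalg.lstsq(np.c_[X[k,:2],np.ones(k.sum())],X[k,2],rcond=None)
        r=X[:,2]-np.c_[X[:,:2],np.ones(len(X))]@c;k=abs(r)<max(.002,2*np.std(r[k])) if _<7 else abs(r)<.003
    return c,k
E
python3 - <<'E'
from rack import *
from rig import arm
s=arm.sense();st(s)
p=arm.snapshot("wrist");E=wext(p,s);cv2.imwrite("pics/w13.png",p["color"])
for n,h in (("panel_large",.01),("panel_small",.01)):
  for r in arm.regions_of(n,p)[:2]: print(n,r["bbox"],round(r["confidence"],2),np.round(rect(p,r["mask"],h,E),4))
q=arm.snapshot("top")
for P,e in ((p,E),(q,None)):
  for r in arm.regions_of("bed",P)[:1]:
    X,v,u=cloud(P,r["mask"],e);c,k=plane_fit(X)
    print("bed",r["bbox"],round(r["confidence"],2),"slope",np.arctan(np.hypot(*c[:2])),"dir deg",np.rad2deg(np.arctan2(c[1],c[0])),c,k.sum(),len(k),X[k].min(0),X[k].max(0))
go(s,(.598,.183,-.030),down(-11.5))
E
```

```text
t 22.52 pos [0.5943 0.1839 0.1261] rot [-3.1327 -0.0061  1.3685] F [ 0.2 -1.2 -0.3] w 0.0706 q [0.16 0.35 1.46 0.01 1.34 0.36]
panel_large [304.4, 180.0, 52.8, 88.2] 0.77 [ 0.6002  0.1858 89.7239 53.7864 78.0505]
panel_small [220.6, 292.9, 2.4, 11.0] 0.45 [ 0.4683  0.1338 14.8198  3.5359 43.648 ]Traceback (most recent call last):
  File "<stdin>", line 10, in <module>
  File "rack.py", line 7, in plane_fit
    r=X[:,2]-np.c_[X[:,:2],np.ones(len(X))]@c;k=abs(r)<max(.002,2*np.std(r[k])) if _<7 else abs(r)<.003
                                                                                   ^^^
TypeError: '<' not supported between instances of 'list' and 'int'
```

View pics/w13.png

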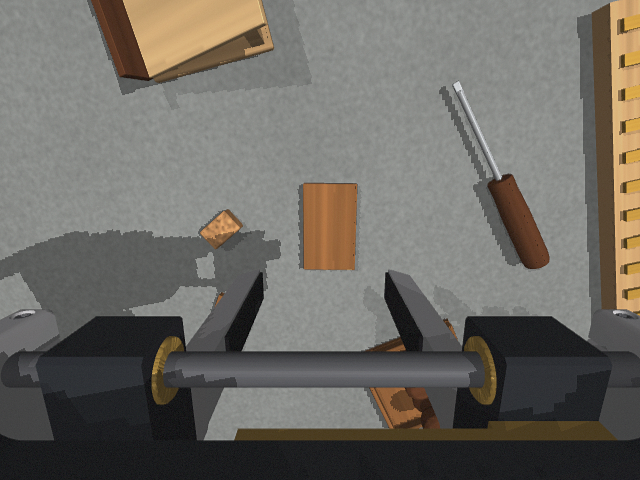

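```bash
sed -i 's/for _ in/for it in/; s/if _<7/if it<7/; s/lstsq(np.c_\[X\[k,:2\],np.ones(k.sum())\],X\[k,2\],rcond=None)/lstsq(np.c_[X[k,:2],np.ones(k.sum())],X[k,2],rcond=None)/; s/c,\*_=/c=/; s/rcond=None)$/rcond=None)[0]/' rack.py
python3 - <<'E'
from rack import *
from rig import arm
s=arm.sense();st(s)
p=arm.snapshot("wrist");E=wext(p,s)
for n,h in (("panel_large",.01),):
  for r in arm.regions_of(n,p)[:2]: print(n,r["bbox"],round(r["confidence"],2),np.round(rect(p,r["mask"],h,E),4))
q=arm.snapshot("top")
import pickle
for P,e in ((p,E),(q,None)):
  for r in arm.regions_of("bed",P)[:1]:
    X,v,u=cloud(P,r["mask"],e);c,k=plane_fit(X);pickle.dump((P,r["mask"],e),open("bed_%d.pkl"%(e is None),"wb"))
    print("bed",r["bbox"],round(r["confidence"],2),"slope",np.arctan(np.hypot(*c[:2])),"dir deg",np.rad2deg(np.arctan2(c[1],c[0])),c,k.sum(),len(k),X[k].min(0),X[k].max(0))
go(s,(.599,.184,-.030),down(-11.8))
E
```

```text
t 22.77 pos [0.5951 0.1845 0.1275] rot [-3.1348 -0.0074  1.368 ] F [ 0.1 -0.   0.1] w 0.0704 q [0.16 0.34 1.46 0.01 1.34 0.36]
panel_large [302.3, 183.2, 53.0, 86.3] 0.9 [ 0.6007  0.1856 91.2796 54.5898 77.4941]
bed [92.0, 0.0, 175.5, 81.7] 0.91 slope 0.35059981775199756 dir deg 3.058614560586586 [ 0.36518742  0.0195133  -0.15754796] 7427 9779 [0.4634883  0.3523799  0.01721334] [0.58644386 0.41681031 0.06461785]
bed [149.1, 218.4, 16.2, 47.7] 0.8 slope 1.209375851139025 dir deg -84.69272778378169 [ 0.2446845  -2.63398396  0.88036537] 48 571 [0.48460103 0.36304513 0.02751764] [0.58225055 0.36940107 0.06332686]
shift [-0.0009  0.005   0.1574] turn [-0.39 -0.42  0.18] rows>= 2.5
```

Call:
jog_arm --pt "0.75 -0.0005 0.005 0.05 -0.4 -0.4 0" --pt "0.75 -0.0005 0.005 0.1 -0.4 -0.4 0" --pt "0.75 -0.0005 0.005 0.145 -0.4 -0.4 0" --pt "0.75 -0.0005 0.005 0.155 -0.4 -0.4 0" --pt "0.75 -0.0005 0.005 0.1565 -0.4 -0.4 0" --pt "0.75 -0.0005 0.005 0.1565 -0.4 -0.4 0"

```text
time: 23.78
ee_pos: [0.6014, 0.1858, -0.0265]
eef_rot: [3.137, -0.002, 1.37]
ft_force: [0.8, 0.6, 0.5]
grip_width: 0.0706
```

Call:
jog_arm --pt "0.75 0 0 0.003 0 0 0" --pt "0.75 0 0 0.0035 0 0 0" --pt "0 0 0 0.0035 0 0 0" --pt "0 0 0 0.0035 0 0 0" --pt "0 0 0 0.0035 0 0 0" --pt "0 0 0 0.0035 0 0 0" --newtons 30

```text
time: 24.52
ee_pos: [0.6013, 0.1858, -0.0299]
eef_rot: [3.137, -0.002, 1.369]
ft_force: [-0.8, -0.6, 1.0]
grip_width: 0.0537
```

```bash
python3 - <<'E'
from rack import *
p=pickle.load(open("top0.pkl","rb"))
P,m,e=pickle.load(open("bed_0.pkl","rb"))
c=cv2.resize(p["color"][205:290,100:180],None,fx=7,fy=7,interpolation=cv2.INTER_NEAREST);cv2.imwrite("pics/rk.png",c)
cv2.imwrite("pics/rk2.png",cv2.resize(P["color"][0:100,60:300],None,fx=3.3,fy=3.3,interpolation=cv2.INTER_NEAREST))
# board plane from top cloud in world region
X,v,u=cloud(p);k=(u>116)&(u<160)&(v>222)&(v<262);c,kk=plane_fit(X[k]);print("top plane",c,np.arctan(np.hypot(*c[:2])),np.rad2deg(np.arctan2(c[1],c[0])),kk.mean())
E
```

```text
top plane [ 0.35861732  0.01922888 -0.15251532] 0.34478737378355584 3.0692323647063517 0.8935406698564593
```

View pics/rk.png

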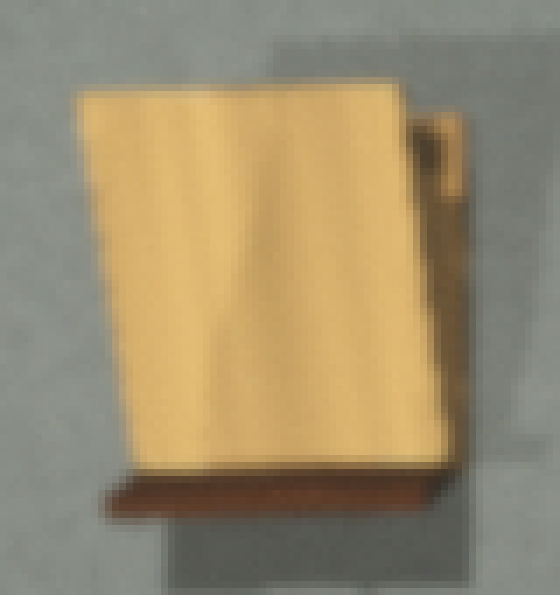

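View pics/rk2.png

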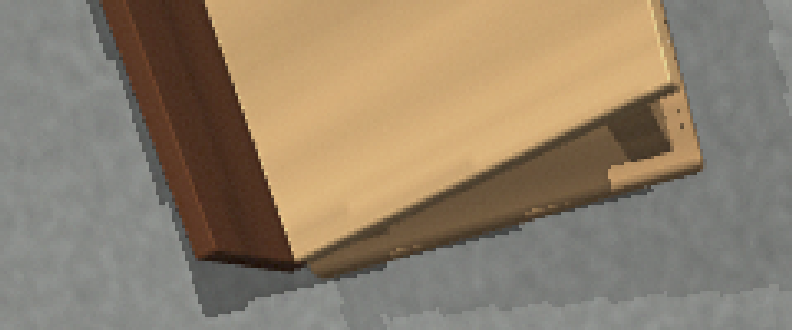

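Call:
jog_arm --pt "0 0 0 -0.06 0 0 0" --pt "0 0 0 -0.12 0 0 0" --pt "0 0 0 -0.17 0 0 0" --pt "0 0 0 -0.17 0 0 0"

```text
time: 25.02
ee_pos: [0.6049, 0.1864, 0.1464]
eef_rot: [3.126, -0.006, 1.37]
ft_force: [0.3, -0.1, 0.0]
grip_width: 0.0534
```

```bash
cat >> rack.py <<'E'
def rayplane(p,uv,c,ext=None):
    R,t=(p["R"],p["t"]) if ext is None else ext
    uv=np.atleast_2d(uv).astype(float)
    d=np.c_[(uv[:,0]-p["cx"])/p["fx"],(uv[:,1]-p["cy"])/p["fy"],np.ones(len(uv))]@R
    o=-R.T@t; n=np.array([c[0],c[1],-1]); return o+d*(-(c[2]+o@n)/(d@n))[:,None]
E
python3 - <<'E'
from rack import *
from rig import arm
p=pickle.load(open("top0.pkl","rb"))
px=np.array([(134,468),(452,466),(400,82),(78,92)])/7+[100,205]-0.5
for c in ([.3586,.0192,-.1525],[.3652,.0195,-.1575]):
    W=rayplane(p,px,c);print(W.round(4));
    for i in range(4):
        d=W[(i+1)%4]-W[i];print(np.linalg.norm(d).round(4),np.rad2deg(np.arctan2(d[1],d[0])).round(2))
    print("low mid",(W[0]+W[1])/2,"centre",W.mean(0))
s=arm.sense();st(s)
E
```

```text
[[0.4649 0.4523 0.0229]
 [0.4672 0.3514 0.0218]
 [0.5839 0.3575 0.0638]
 [0.5794 0.4567 0.064 ]]
0.101 -88.71
0.1242 3.02
0.0993 92.6
0.1217 -177.79
low mid [0.46603452 0.40183368 0.02233519] centre [0.52384034 0.40448102 0.04311518]
[[0.4649 0.4531 0.0211]
 [0.4672 0.352  0.02  ]
 [0.584  0.3579 0.0628]
 [0.5795 0.4572 0.0631]]
0.1011 -88.71
0.1246 2.89
0.0994 92.6
0.1221 -177.95
low mid [0.46604825 0.40254966 0.02055054] centre [0.52390948 0.40504785 0.04173017]
t 25.02 pos [0.6049 0.1864 0.1464] rot [ 3.126  -0.0064  1.3696] F [ 0.3 -0.1  0. ] w 0.0534 q [0.16 0.33 1.43 0.   1.36 0.36]
```

```bash
cat >> rack.py <<'E'
def bedR(dirdeg=2.6,slope=.35):
    a=np.deg2rad(dirdeg);u=np.array([np.cos(a)*np.cos(slope),np.sin(a)*np.cos(slope),np.sin(slope)])
    y=np.array([-np.sin(a),np.cos(a),0]);n=np.cross(u,y);return np.c_[u,y,n]
def bedtool(b):  # tool axes on bed: X down slope,Y bed y,Z into board
    return np.c_[-b[:,0],b[:,1],-b[:,2]]
O0=np.array([.466,.402,.022])
def bedpose(xyz,off=(-.001,0,-.0299),O=O0,dirdeg=2.6):
    b=bedR(dirdeg);Rt=bedtool(b);return O+b@np.array(xyz)-Rt@np.array(off),Rt
E
python3 - <<'E'
from rack import *
from rig import arm
s=arm.sense();st(s)
P,R=bedpose((.06,0,.08));print(P);go(s,P,R)
print(Ro.from_matrix(R).as_euler('xyz'))
E
```

```text
t 25.02 pos [0.6049 0.1864 0.1464] rot [ 3.126  -0.0064  1.3696] F [ 0.3 -0.1  0. ] w 0.0534 q [0.16 0.33 1.43 0.   1.36 0.36]
[0.50420444 0.40373485 0.08929354]
shift [ 0.1925 -0.143   0.0561] turn [ -17.24  -13.64 -103.07] rows>= 9.8
[-3.14159265  0.35       -3.09621409]
```

Call:
jog_arm --pt "0 0.06 -0.04 -0.02 -17.2 -13.6 -103" --pt "0 0.12 -0.09 -0.02 -17.2 -13.6 -103" --pt "0 0.19 -0.143 0 -17.2 -13.6 -103" --pt "0 0.1925 -0.143 0.02 -17.2 -13.6 -103" --pt "0 0.1925 -0.143 0.02 -17.2 -13.6 -103" --pt "0 0.1925 -0.143 0.02 -17.2 -13.6 -103" --pt "0 0.1925 -0.143 0.02 -17.2 -13.6 -103" --pt "0 0.1925 -0.143 0.02 -17.2 -13.6 -103" --pt "0 0.1925 -0.143 0.02 -17.2 -13.6 -103" --pt "0 0.1925 -0.143 0.02 -17.2 -13.6 -103" --pt "0 0.1925 -0.143 0.02 -17.2 -13.6 -103" --pt "0 0.1925 -0.143 0.02 -17.2 -13.6 -103"

```text
time: 26.52
ee_pos: [0.5033, 0.4033, 0.1245]
eef_rot: [3.142, 0.348, -3.1]
ft_force: [0.3, 0.1, -0.5]
grip_width: 0.0538
```

```bash
python3 - <<'E'
from rack import *
from rig import arm
s=arm.sense();st(s)
p=arm.snapshot("wrist");E=wext(p,s);cv2.imwrite("pics/w14.png",p["color"]);pickle.dump((s,p),open("w14.pkl","wb"))
for r in arm.regions_of("bed",p)[:2]:
    X,v,u=cloud(p,r["mask"],E);c,k=plane_fit(X)
    print("bed",r["bbox"],round(r["confidence"],2),"slope",np.arctan(np.hypot(*c[:2])),"dir deg",np.rad2deg(np.arctan2(c[1],c[0])),c,k.mean())
P,R=bedpose((.06,0,.08));go(s,P,R)
q=arm.snapshot("scene");cv2.imwrite("pics/s14.png",cv2.resize(q["color"][60:260,300:500],None,fx=3,fy=3))
E
```

```text
t 26.52 pos [0.5033 0.4033 0.1245] rot [ 3.1416  0.3478 -3.0996] F [ 0.3  0.1 -0.5] w 0.0538 q [ 0.66  0.21  1.68 -0.24  0.97 -0.85]
bed [261.1, 150.6, 127.6, 120.0] 0.96 slope 0.049242881755251475 dir deg 179.9146808901071 [-4.92826681e-02  7.33868449e-05  5.54328350e-02] 0.2640043614556358
shift [0.0111 0.0004 0.0334] turn [-0.06 -0.13 -0.18] rows>= 0.6
```

View pics/w14.png

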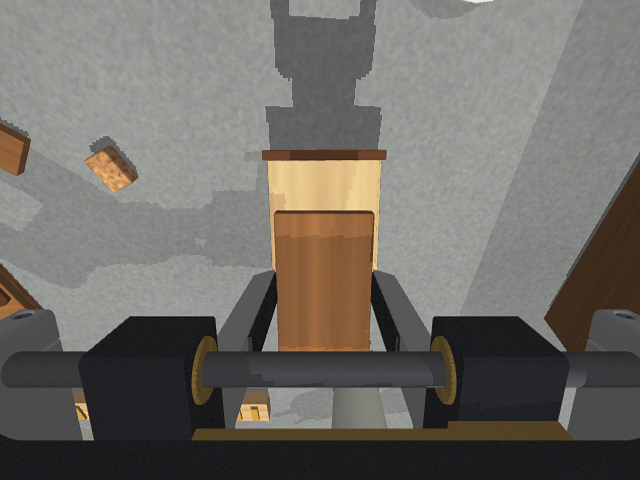

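View pics/s14.png

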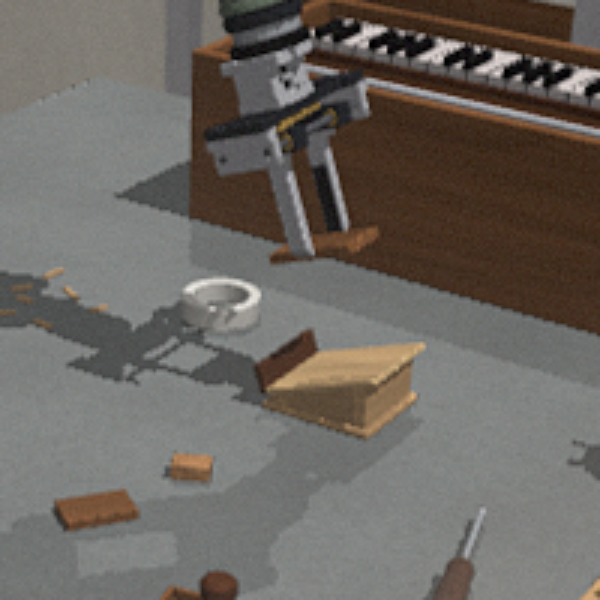

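```bash
python3 - <<'E'
from rack import *
s,p=pickle.load(open("w14.pkl","rb"))
Et=np.linalg.inv(p["hand_eye"]);e=(Et[:3,:3],Et[:3,3])   # tool->cam
X,v,u=cloud(p,None,e)
k=(u>274)&(u<376)&(v>163)&(v<205)
c,kk=plane_fit(X[k]);print("board in tool: z=",c,kk.mean(),"tilt deg",np.rad2deg(np.arctan(c[:2])))
hsv=cv2.cvtColor(p["color"],cv2.COLOR_BGR2HSV)
for r in range(150,212,6): print(r,[tuple(int(a) for a in hsv[r,x]) for x in (262,266,268,270,272,276,320,372,376,378,380,382,384)])
print([ (r,tuple(int(a) for a in hsv[r,320])) for r in range(146,170)])
cv2.imwrite("pics/w14c.png",cv2.resize(p["color"][140:280,250:400],None,fx=5,fy=4,interpolation=cv2.INTER_NEAREST))
# panel in tool
m=(u>282)&(u<366)&(v>216)&(v<262);c2,k2=plane_fit(X[m]);print("panel top",c2,k2.mean(),X[m].mean(0))
E
```

```text
board in tool: z= [ 0.00288084 -0.00095105  0.08461641] 1.0 tilt deg [ 0.16505955 -0.05449135]
150 [(18, 29, 107), (12, 54, 85), (10, 55, 84), (10, 97, 71), (12, 139, 75), (11, 131, 78), (10, 141, 76), (11, 145, 88), (11, 137, 91), (8, 93, 93), (8, 99, 90), (9, 95, 91), (8, 93, 93)]
156 [(10, 94, 98), (10, 143, 109), (11, 152, 109), (11, 152, 106), (11, 150, 109), (10, 153, 107), (11, 150, 78), (11, 154, 104), (10, 149, 108), (10, 149, 108), (10, 154, 106), (11, 153, 108), (10, 149, 108)]
162 [(45, 7, 141), (78, 9, 138), (19, 103, 236), (19, 100, 232), (19, 104, 228), (19, 102, 234), (18, 105, 225), (20, 102, 231), (19, 99, 232), (19, 98, 230), (17, 110, 231), (70, 5, 152), (70, 5, 153)]
168 [(60, 7, 139), (60, 7, 140), (18, 107, 231), (19, 104, 229), (19, 103, 227), (20, 99, 229), (18, 104, 221), (20, 101, 230), (19, 103, 230), (20, 101, 227), (19, 110, 225), (70, 5, 142), (40, 5, 152)]
174 [(42, 9, 143), (80, 6, 138), (20, 103, 220), (19, 103, 228), (19, 103, 226), (19, 102, 230), (18, 105, 221), (19, 102, 231), (19, 104, 229), (18, 102, 228), (17, 91, 188), (54, 8, 161), (60, 8, 1
[... 1133 characters left out ...]
238), (19, 104, 225), (18, 112, 229), (70, 5, 153), (40, 5, 151), (53, 6, 159)]
[(146, (30, 3, 96)), (147, (75, 5, 95)), (148, (19, 21, 96)), (149, (14, 95, 97)), (150, (10, 141, 76)), (151, (11, 142, 81)), (152, (11, 157, 78)), (153, (9, 143, 80)), (154, (11, 143, 80)), (155, (11, 147, 78)), (156, (11, 150, 78)), (157, (10, 135, 81)), (158, (11, 136, 77)), (159, (9, 150, 63)), (160, (17, 107, 119)), (161, (18, 110, 223)), (162, (18, 105, 225)), (163, (18, 105, 222)), (164, (18, 104, 221)), (165, (18, 105, 221)), (166, (18, 104, 221)), (167, (18, 105, 221)), (168, (18, 104, 221)), (169, (18, 104, 221))]
panel top [ 0.0012797   0.00392215 -0.03921672] 1.0 [ 0.02802552  0.00135613 -0.03917597]
```

View pics/w14c.png

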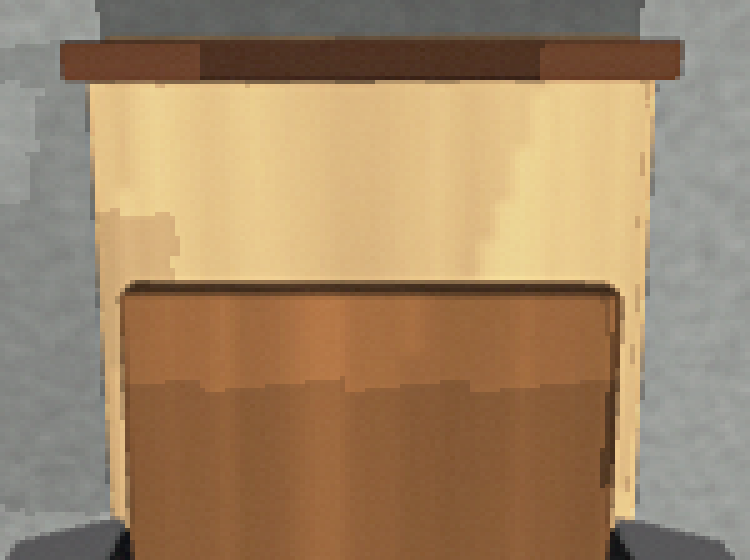

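```bash
python3 - <<'E'
from rack import *
s,p=pickle.load(open("w14.pkl","rb"))
Et=np.linalg.inv(p["hand_eye"]);e=(Et[:3,:3],Et[:3,3])
hsv=cv2.cvtColor(p["color"],cv2.COLOR_BGR2HSV).astype(int)
wood=(hsv[...,0]>13)&(hsv[...,1]>80)&(hsv[...,2]>170)
cb=[.0029,-.001,.0846]
L=[];R=[]
for r in range(163,207):
    x=np.nonzero(wood[r,255:395])[0]+255
    L.append((x.min()-.5,r));R.append((x.max()+.5,r))
L=rayplane(p,L,cb,e);R=rayplane(p,R,cb,e)
fl=np.polyfit(L[:,0],L[:,1],1);fr=np.polyfit(R[:,0],R[:,1],1);print("y edges vs x",fl,fr,"mid at x .05:",(np.polyval(fl,.05)+np.polyval(fr,.05))/2,"width",np.polyval(fl,.05)-np.polyval(fr,.05))
print("junction x",rayplane(p,[(280,160.3),(320,160.3),(370,160.3)],cb,e).round(4))
cp=[.0013,.0039,-.0392]
print("panel",rayplane(p,[(275.6,215),(373.4,215),(276.2,265),(372.2,265),(320,210.5)],cp,e).round(4))
E
```

```text
y edges vs x [-0.00590377 -0.04797396] [-0.00056459  0.05111706] mid at x .05: 0.0014098372516308938 width -0.09935797883317117
junction x [[ 0.0673 -0.0371  0.0848]
 [ 0.0674 -0.002   0.0848]
 [ 0.0674  0.0417  0.0848]]
panel [[ 0.0413 -0.0244 -0.0392]
 [ 0.0413  0.0277 -0.039 ]
 [ 0.0132 -0.0251 -0.0393]
 [ 0.0132  0.0281 -0.0391]
 [ 0.0437 -0.0008 -0.0391]]
```

Call:
jog_arm --pt "0 0.015 0 0.04 0 0 0" --pt "0 0.017 0 0.08 0 0 0" --pt "0 0.018 0 0.1 0 0 0" --pt "0 0.018 0 0.106 0 0 0" --pt "0 0.018 0 0.11 0 0 0" --pt "0 0.018 0 0.11 0 0 0"

```text
time: 27.42
ee_pos: [0.5254, 0.4054, 0.0171]
eef_rot: [3.14, 0.351, -3.099]
ft_force: [0.8, 0.5, -0.2]
grip_width: 0.0534
```

```bash
python3 - <<'E'
from rack import *
from rig import arm
s=arm.sense();st(s);s0,_=pickle.load(open("w14.pkl","rb"))
print("moved in old tool frame",rot(s0["eef_rot"]).T@(s["ee_pos"]-s0["ee_pos"]), "F tool",rot(s["eef_rot"]).T@s["ft_force"])
P,R=bedpose((.06,0,.08));go(s,P,R)
p=arm.snapshot("wrist");cv2.imwrite("pics/w15.png",p["color"][100:400,180:460]);pickle.dump((s,p),open("w15.pkl","wb"))
E
```

```text
t 27.43 pos [0.5254 0.4054 0.0171] rot [ 3.1397  0.3508 -3.0991] F [ 0.8  0.5 -0.2] w 0.0534 q [ 0.64  0.39  1.71 -0.28  0.77 -0.8 ]
moved in old tool frame [0.01579956 0.00116589 0.10847194] F tool [-0.65601553  0.50969767  0.47715548]
shift [-0.0049 -0.0007 -0.0751] turn [ 0.05  0.05 -0.16] rows>= 1.2
```

View pics/w15.png

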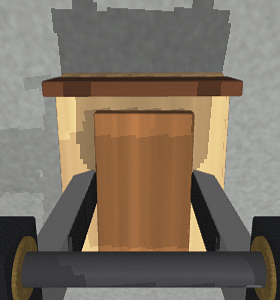

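```bash
python3 - <<'E'
from rack import *
s,p=pickle.load(open("w15.pkl","rb"))
Et=np.linalg.inv(p["hand_eye"]);e=(Et[:3,:3],Et[:3,3])
X,v,u=cloud(p,None,e)
k=(((u>244)&(u<272))|((u>380)&(u<404)))&(v>200)&(v<255)
c,kk=plane_fit(X[k]);print("board",c,kk.mean())
cv2.imwrite("pics/w15c.png",cv2.resize(p["color"][160:290,225:435],None,fx=3.8,fy=4.5,interpolation=cv2.INTER_NEAREST))
k=(u>285)&(u<365)&(v>225)&(v<290);c2,kk=plane_fit(X[k]);print("panel",c2,kk.mean())
hsv=cv2.cvtColor(p["color"],cv2.COLOR_BGR2HSV).astype(int)
for r in (205,220,235,250):
    h=hsv[r,225:435]; pan=(h[:,0]<14)&(h[:,1]>110)&(h[:,2]>90); wood=(h[:,0]>14)&(h[:,1]>80)&(h[:,2]>90)
    a=np.nonzero(pan)[0]+225;b=np.nonzero(wood)[0]+225
    B=rayplane(p,[(b.min()-.5,r),(b.max()+.5,r)],c,e)
    out=[b.min(),b.max()];
    if len(a):
        A=rayplane(p,[(a.min()-.5,r),(a.max()+.5,r)],c2,e);out+=[a.min(),a.max(),A[:,1].round(4),A[:,1].mean().round(4),A[0,0].round(3)]
    print(r,out,B[:,1].round(4),B[:,1].mean().round(4),B[0,0].round(3))
E
```

```text
board [-0.00161322  0.00068453 -0.02382084] 1.0
panel [ 0.00074166  0.00319607 -0.03921303] 1.0
205 [np.int64(236), np.int64(408)] [-0.0495  0.05  ] 0.0002 0.044
220 [np.int64(237), np.int64(407), np.int64(274), np.int64(372), array([-0.0256,  0.0273]), np.float64(0.0008), np.float64(0.039)] [-0.0495  0.05  ] 0.0002 0.036
235 [np.int64(238), np.int64(406), np.int64(275), np.int64(372), array([-0.0254,  0.0276]), np.float64(0.0011), np.float64(0.03)] [-0.0495  0.05  ] 0.0002 0.027
250 [np.int64(239), np.int64(405), np.int64(275), np.int64(372), array([-0.0257,  0.0279]), np.float64(0.0011), np.float64(0.022)] [-0.0496  0.05  ] 0.0002 0.017
```

View pics/w15c.png

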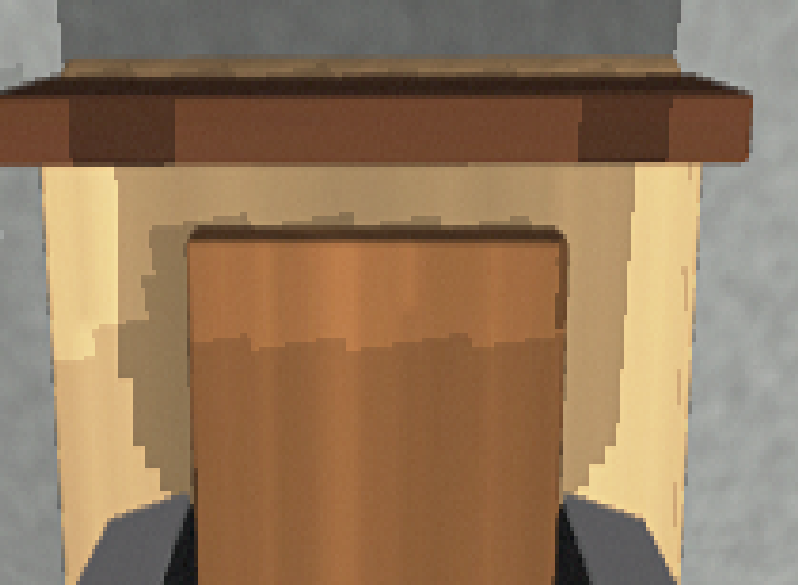

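Call:
jog_arm --pt "0 0 -0.001 0.003 0 0 0" --pt "0 0 -0.001 0.0055 0 0 0" --pt "0 0 -0.001 0.0065 0 0 0"

```text
time: 27.85
ee_pos: [0.5277, 0.4047, 0.0121]
eef_rot: [3.14, 0.351, -3.099]
ft_force: [-6.5, -3.5, 10.9]
grip_width: 0.0535
```

```bash
python3 - <<'E'
from rack import *
from rig import arm
s=arm.sense();s0,_=pickle.load(open("w15.pkl","rb"))
print("moved",rot(s0["eef_rot"]).T@(s["ee_pos"]-s0["ee_pos"]), "F tool",rot(s["eef_rot"]).T@s["ft_force"])
E
```

```text
moved [-0.0004223  -0.00082702  0.00543345] F tool [  2.47866012  -3.17474468 -12.51031847]
```

Call:
jog_arm --pt "0 0.002 0 -0.0007 0 0 0" --pt "0 0.004 0 -0.0007 0 0 0" --pt "0 0.0055 0 -0.0007 0 0 0"

```text
time: 28.22
ee_pos: [0.5219, 0.4043, 0.0105]
eef_rot: [3.14, 0.351, -3.099]
ft_force: [-0.6, 0.1, 0.2]
grip_width: 0.0535
```

```bash
python3 - <<'E'
from rack import *
from rig import arm
s=arm.sense();s0,_=pickle.load(open("w15.pkl","rb"))
print("moved",rot(s0["eef_rot"]).T@(s["ee_pos"]-s0["ee_pos"]), "F tool",rot(s["eef_rot"]).T@s["ft_force"])
E
```

```text
moved [ 0.00554074 -0.00096233  0.00498136] F tool [ 0.4682878   0.13959224 -0.33901989]
```

Call:
jog_arm --pt "0 0.001 0 0.0003 0 0 0" --pt "0 0.002 0 0.0003 0 0 0"

```text
time: 28.48
ee_pos: [0.5202, 0.4043, 0.0095]
eef_rot: [3.14, 0.351, -3.099]
ft_force: [-1.0, -0.4, -0.3]
grip_width: 0.0537
```

```bash
python3 - <<'E'
from rack import *
from rig import arm
s=arm.sense();s0,_=pickle.load(open("w15.pkl","rb"))
print("moved",rot(s0["eef_rot"]).T@(s["ee_pos"]-s0["ee_pos"]), "F tool",rot(s["eef_rot"]).T@s["ft_force"])
p=arm.snapshot("wrist");cv2.imwrite("pics/w16c.png",cv2.resize(p["color"][160:290,225:435],None,fx=3.8,fy=4.5,interpolation=cv2.INTER_NEAREST))
E
```

```text
moved [ 0.00752005 -0.00092235  0.00529603] F tool [ 1.01411971 -0.3425078  -0.06836104]
```

View pics/w16c.png

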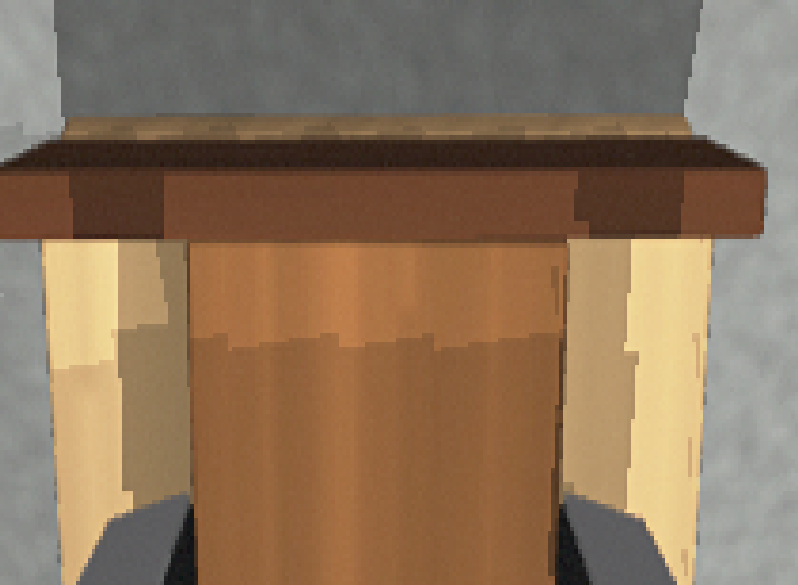

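Call:
jog_arm --pt "0 0.001 0 0.0002 0 0 0" --pt "0 0.002 0 0.0002 0 0 0"

```text
time: 28.78
ee_pos: [0.5185, 0.4045, 0.0089]
eef_rot: [3.139, 0.351, -3.099]
ft_force: [0.1, -0.8, 1.0]
grip_width: 0.0535
```

```bash
python3 - <<'E'
from rack import *
from rig import arm
s=arm.sense();s0,_=pickle.load(open("w15.pkl","rb"))
print("moved",rot(s0["eef_rot"]).T@(s["ee_pos"]-s0["ee_pos"]), "F tool",rot(s["eef_rot"]).T@s["ft_force"])
E
```

```text
moved [ 0.00924782 -0.00070508  0.00530549] F tool [-0.36812261 -0.81644498 -0.91263074]
```

Call:
jog_arm --pt "0 0.001 0 0.0002 0 0 0" --pt "0 0.0025 0 0.0002 0 0 0"

```text
time: 29.02
ee_pos: [0.5181, 0.4047, 0.009]
eef_rot: [3.139, 0.355, -3.098]
ft_force: [6.1, -1.6, 2.5]
grip_width: 0.0534
```

```bash
python3 - <<'E'
from rack import *
from rig import arm
s=arm.sense();s0,_=pickle.load(open("w15.pkl","rb"))
print("moved",rot(s0["eef_rot"]).T@(s["ee_pos"]-s0["ee_pos"]), "F tool",rot(s["eef_rot"]).T@s["ft_force"])
p=arm.snapshot("wrist");cv2.imwrite("pics/w17c.png",cv2.resize(p["color"][160:290,225:435],None,fx=3.8,fy=4.5,interpolation=cv2.INTER_NEAREST))
E
```

```text
moved [ 0.00966534 -0.00044978  0.00505376] F tool [-6.50855655 -1.84483635 -0.21356675]
```

View pics/w17c.png

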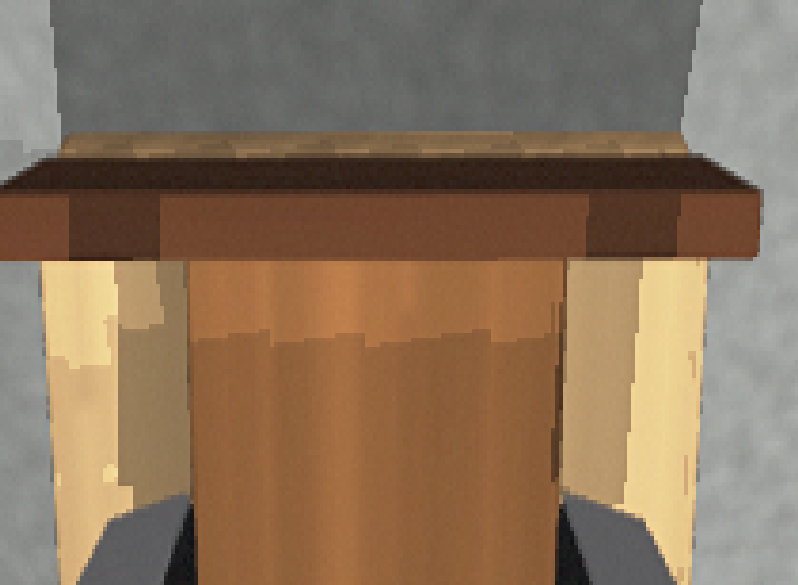

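Call:
jog_arm --pt "0 0.002 -0.0004 0.001 0 0 0" --pt "0 0.001 -0.0004 0.001 0 0 0" --pt "0.7 0.001 -0.0004 0 0 0 0" --pt "0.7 0 -0.0004 0 0 0 0" --pt "0.7 0 -0.0004 -0.0 0 0 0" --pt "0.7 0 -0.0004 -0.05 0 0 0" --pt "0.7 0 -0.0004 -0.1 0 0 0" --pt "0.7 0 -0.0004 -0.12 0 0 0"

```text
time: 30.08
ee_pos: [0.4768, 0.4034, 0.1245]
eef_rot: [3.136, 0.358, -3.099]
ft_force: [0.6, 0.3, 0.6]
grip_width: 0.0661
```

```bash
python3 - <<'E'
from rack import *
from rig import arm
s=arm.sense();st(s)
p=arm.snapshot("wrist");cv2.imwrite("pics/w18.png",p["color"]);pickle.dump((s,p),open("w18.pkl","wb"))
go(s,(.464,.0965,.12),down(145.5)); go(s,(.464,.0965,.12),down(-34.5))
E
```

```text
t 30.07 pos [0.4768 0.4034 0.1245] rot [ 3.136   0.3582 -3.0987] F [0.6 0.3 0.6] w 0.0661 q [ 0.69  0.17  1.74 -0.26  0.96 -0.81]
shift [ 0.0259 -0.3061 -0.0066] turn [ -9.2   19.18 -52.4 ] rows>= 5.3
shift [ 0.0259 -0.3061 -0.0066] turn [ 22.87  10.98 125.39] rows>= 12.0
```

View pics/w18.png

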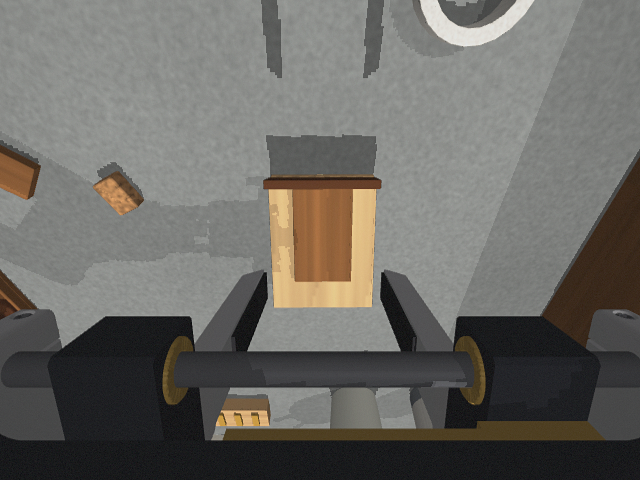

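Call:
jog_arm --pt "0.6 0.026 -0.306 -0.007 -9.2 19.2 -52.4" --pt "0.6 0.026 -0.306 -0.007 -9.2 19.2 -52.4" --pt "0.6 0.026 -0.306 -0.007 -9.2 19.2 -52.4" --pt "0.6 0.026 -0.306 -0.007 -9.2 19.2 -52.4" --pt "0.6 0.026 -0.306 -0.007 -9.2 19.2 -52.4" --pt "0.6 0.026 -0.306 -0.007 -9.2 19.2 -52.4" --pt "0.6 0.026 -0.306 -0.007 -9.2 19.2 -52.4" --pt "0.6 0.026 -0.306 -0.007 -9.2 19.2 -52.4" --pt "0.6 0.026 -0.306 -0.007 -9.2 19.2 -52.4"

```text
time: 31.25
ee_pos: [0.4632, 0.0974, 0.1204]
eef_rot: [3.14, 0.0, -2.173]
ft_force: [0.4, -0.4, 0.2]
grip_width: 0.0563
```

```bash
cat >> rack.py <<'E'
def margins(s,p,rows,cpan,cb,box=(225,435)):
    Et=np.linalg.inv(p["hand_eye"]);e=(Et[:3,:3],Et[:3,3])
    hsv=cv2.cvtColor(p["color"],cv2.COLOR_BGR2HSV).astype(int)
    for r in rows:
        h=hsv[r,box[0]:box[1]];pan=(h[:,0]<14)&(h[:,1]>110)&(h[:,2]>90);wood=(h[:,0]>14)&(h[:,1]>80)&(h[:,2]>90)
        a=np.nonzero(pan)[0]+box[0];b=np.nonzero(wood)[0]+box[0]
        A=rayplane(p,[(a.min()-.5,r),(a.max()+.5,r)],cpan,e);B=rayplane(p,[(b.min()-.5,r),(b.max()+.5,r)],cb,e)
        print(r,"panel",A.round(4)[:,:2].tolist(),"mid",A[:,1].mean().round(4),"board",B.round(4)[:,:2].tolist(),"mid",B[:,1].mean().round(4))
E
python3 - <<'E'
from rack import *
from rig import arm
s,p=pickle.load(open("w18.pkl","rb"))
Et=np.linalg.inv(p["hand_eye"]);e=(Et[:3,:3],Et[:3,3]);X,v,u=cloud(p,None,e)
k=(u>298)&(u<346)&(v>195)&(v<275);cp,a=plane_fit(X[k]);k=((u>275)&(u<290)|(u>355)&(u<370))&(v>195)&(v<275);cb,b=plane_fit(X[k]);print(cp,a.mean(),cb,b.mean())
margins(s,p,(195,220,245,270),cp,cb)
s=arm.sense();st(s)
p=arm.snapshot("wrist");E=wext(p,s);cv2.imwrite("pics/w19.png",p["color"])
for r in arm.regions_of("panel_small",p)[:3]: print(r["bbox"],round(r["confidence"],2),np.round(rect(p,r["mask"],.01,E),4))
q=arm.snapshot("top")
go(s,(.464,.0965,-.0285),down(145.5))
E
```

```text
[-0.00678965  0.00499757  0.083754  ] 1.0 [-0.00775753  0.00456251  0.09377012] 1.0
195 panel [[0.0372, -0.0267], [0.0372, 0.0261]] mid -0.0003 board [[0.036, -0.0498], [0.036, 0.0492]] mid -0.0003
220 panel [[0.0145, -0.0263], [0.0144, 0.0266]] mid 0.0001 board [[0.0125, -0.0499], [0.0125, 0.0492]] mid -0.0003
245 panel [[-0.0092, -0.0241], [-0.0093, 0.0262]] mid 0.0011 board [[-0.012, -0.0499], [-0.0121, 0.0492]] mid -0.0003
270 panel [[-0.0339, -0.0265], [-0.034, 0.0268]] mid 0.0001 board [[-0.0375, -0.05], [-0.0376, 0.0493]] mid -0.0004
t 31.25 pos [0.4632 0.0974 0.1204] rot [ 3.1402e+00  4.0000e-04 -2.1732e+00] F [ 0.4 -0.4  0.2] w 0.0563 q [ 0.02  0.04  1.84  0.    1.27 -2.52]
[301.4, 197.8, 42.0, 63.2] 0.61 [ 0.4661  0.0973 66.2354 39.7657 56.2775]
shift [ 0.0004 -0.0014  0.1489] turn [ 0.08  0.02 -0.01] rows>= 2.4
```

View pics/w19.png

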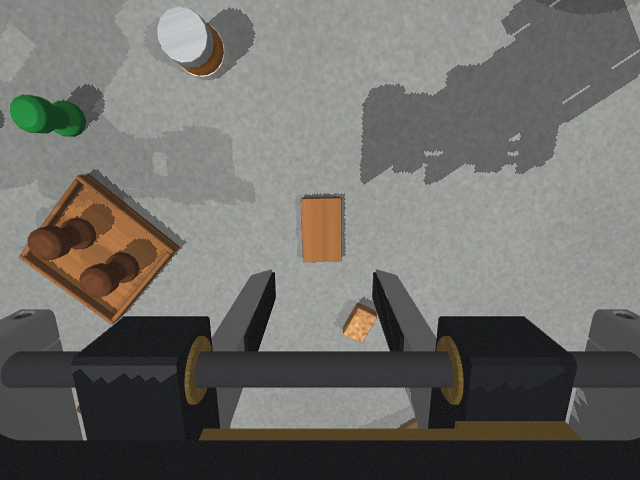

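Call:
jog_arm --pt "0.6 -0.0005 -0.0017 0.05 0 0 -0.5" --pt "0.6 -0.0005 -0.0017 0.1 0 0 -0.5" --pt "0.6 -0.0005 -0.0017 0.14 0 0 -0.5" --pt "0.6 -0.0005 -0.0017 0.148 0 0 -0.5" --pt "0.6 -0.0005 -0.0017 0.149 0 0 -0.5" --pt "0.6 -0.0005 -0.0017 0.149 0 0 -0.5" --pt "0.6 -0.0005 -0.0017 0.149 0 0 -0.5"

```text
time: 32.28
ee_pos: [0.4671, 0.0975, -0.0262]
eef_rot: [-3.139, 0.003, -2.163]
ft_force: [0.7, 0.1, -0.3]
grip_width: 0.0566
```

Call:
jog_arm --pt "0.6 0 0.001 0.002 0 0 0" --pt "0.6 0 0.001 0.0025 0 0 0" --pt "0 0 0.001 0.0025 0 0 0" --pt "0 0 0.001 0.0025 0 0 0" --pt "0 0 0.001 0.0025 0 0 0" --pt "0 0 0.001 0.0025 0 0 0"

```text
time: 33.02
ee_pos: [0.4662, 0.098, -0.0287]
eef_rot: [-3.139, 0.003, -2.163]
ft_force: [0.3, 0.1, 1.0]
grip_width: 0.0396
```

Call:
jog_arm --pt "0 0 0 -0.06 0 0 0" --pt "0 0 0 -0.12 0 0 0" --pt "0 0 0 -0.165 0 0 0" --pt "0 0 0 -0.165 0 0 0"

```text
time: 33.52
ee_pos: [0.4694, 0.098, 0.1407]
eef_rot: [-3.131, 0.009, -2.163]
ft_force: [-0.1, -0.3, -0.4]
grip_width: 0.0394
```

```bash
python3 - <<'E'
from rack import *
from rig import arm
s0,_=pickle.load(open("w14.pkl","rb"));O=s0["ee_pos"]+rot(s0["eef_rot"])@[.0674,.0012,.0848];print("O",O)
s=arm.sense();st(s)
P,R=bedpose((.050,0,.09),off=(.0015,0,-.0287),O=O);print(P);go(s,P,R)
E
```

```text
O [0.46884046 0.4031002  0.02175851]
t 33.52 pos [0.4694 0.098  0.1407] rot [-3.1308  0.0088 -2.1628] F [-0.1 -0.3 -0.4] w 0.0394 q [ 0.02  0.02  1.81  0.    1.29 -2.53]
[0.49617035 0.40434124 0.09700129]
shift [-0.2688  0.1492  0.0445] turn [  9.02 -17.82  52.95] rows>= 5.3
```

Call:
jog_arm --pt "0 -0.05 0.03 0 9 -17.8 53" --pt "0 -0.1 0.06 0 9 -17.8 53" --pt "0 -0.16 0.09 0 9 -17.8 53" --pt "0 -0.22 0.12 0 9 -17.8 53" --pt "0 -0.269 0.149 0.01 9 -17.8 53" --pt "0 -0.269 0.149 0.04 9 -17.8 53" --pt "0 -0.269 0.149 0.044 9 -17.8 53" --pt "0 -0.269 0.149 0.044 9 -17.8 53" --pt "0 -0.269 0.149 0.044 9 -17.8 53"

```text
time: 34.65
ee_pos: [0.4963, 0.4036, 0.0968]
eef_rot: [-3.141, 0.349, -3.097]
ft_force: [-0.4, -0.5, 0.0]
grip_width: 0.0392
```

```bash
python3 - <<'E'
from rack import *
from rig import arm
s=arm.sense();st(s)
p=arm.snapshot("wrist");cv2.imwrite("pics/w20.png",p["color"]);pickle.dump((s,p),open("w20.pkl","wb"))
E
```

```text
t 34.65 pos [0.4963 0.4036 0.0968] rot [-3.1409  0.3485 -3.0968] F [-0.4 -0.5  0. ] w 0.0392 q [ 0.67  0.24  1.72 -0.25  0.92 -0.82]
```

View pics/w20.png

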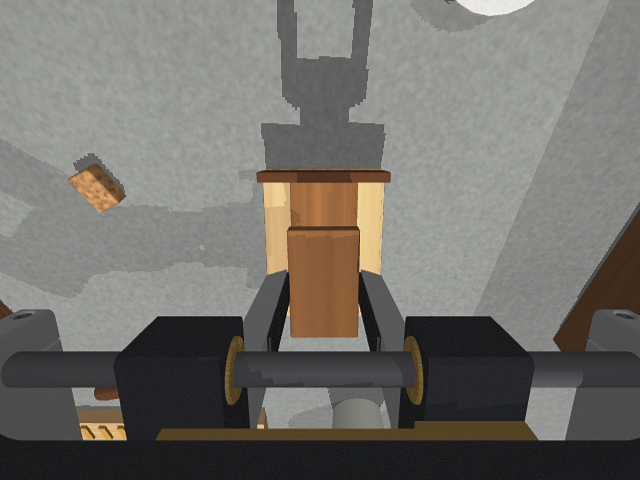

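```bash
cat > m20.py <<'E'
from rack import *
import sys
def run(f,pr,lr,br,junc):
    """pr,lr,br=(u0,u1,v0,v1) small top, large top, board strip; """
    s,p=pickle.load(open(f,"rb"))
    Et=np.linalg.inv(p["hand_eye"]);e=(Et[:3,:3],Et[:3,3]);X,v,u=cloud(p,None,e)
    sel=lambda b:(u>b[0])&(u<b[1])&(v>b[2])&(v<b[3])
    C=[plane_fit(X[sel(b)]) for b in (pr,lr)]
    kb=sum(sel(b) for b in br)>0; C.append(plane_fit(X[kb]))
    for c,k in C: print(c.round(4),k.mean().round(2))
    print("junction x on large-top",rayplane(p,[(320,junc)],C[1][0],e).round(4))
    hsv=cv2.cvtColor(p["color"],cv2.COLOR_BGR2HSV).astype(int)
    return s,p,e,[c for c,_ in C],hsv
E
python3 - <<'E'
from m20 import *
s,p,e,C,hsv=run("w20.pkl",(294,352,240,300),(296,352,188,222),[(268,284,190,260),(362,376,190,260)],182.5)
cv2.imwrite("pics/w20c.png",cv2.resize(p["color"][165:295,250:400],None,fx=5.3,fy=4.6,interpolation=cv2.INTER_NEAREST))
E
```

```text
[-0.0046 -0.001  -0.038 ] 1.0
[0.     0.0023 0.0511] 1.0
[ 0.0018 -0.0006  0.061 ] 1.0
junction x on large-top [[ 0.0509 -0.0017  0.0511]]
```

View pics/w20c.png

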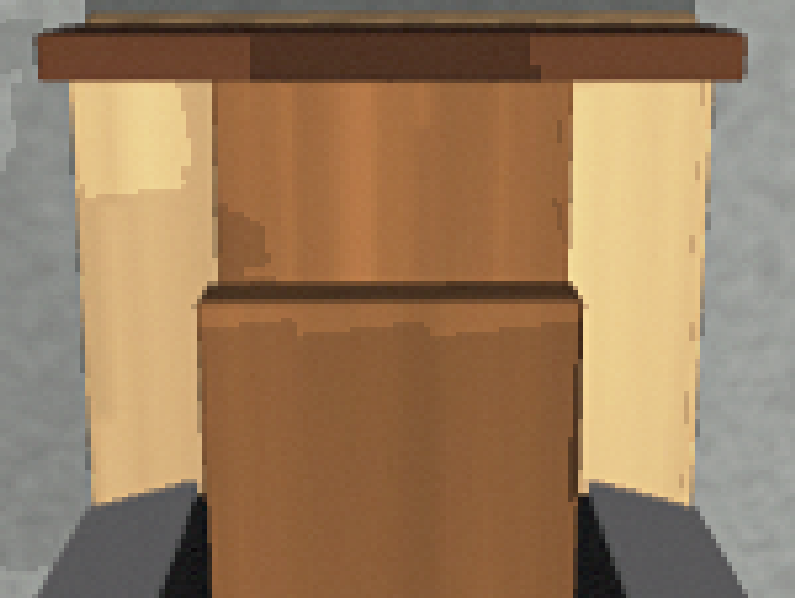

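```bash
python3 - <<'E'
from m20 import *
s,p,e,C,hsv=run("w20.pkl",(294,352,240,300),(296,352,188,222),[(268,284,190,260),(362,376,190,260)],182.5)
A=rayplane(p,[(288.6,256),(358.8,256),(320,230)],C[0],e);B=rayplane(p,[(265.5,230),(382,230),(264,190),(383.8,190)],C[2],e);L=rayplane(p,[(290.2,210),(357.3,210)],C[1],e)
print(A.round(4),A[:2,1].mean());print(B.round(4),B[:2,1].mean(),B[2:,1].mean());print(L.round(4),L[:,1].mean())
E
```

```text
[-0.0046 -0.001  -0.038 ] 1.0
[0.     0.0023 0.0511] 1.0
[ 0.0018 -0.0006  0.061 ] 1.0
junction x on large-top [[ 0.0509 -0.0017  0.0511]]
[[ 0.0181 -0.0182 -0.0381]
 [ 0.0181  0.0206 -0.0381]
 [ 0.0329 -0.0008 -0.0381]] 0.0012010300620628727
[[ 0.0102 -0.0482  0.0611]
 [ 0.0103  0.0508  0.061 ]
 [ 0.044  -0.048   0.0611]
 [ 0.044   0.0507  0.0611]] 0.0012666482325575101 0.001366227709828697
[[ 0.029  -0.0258  0.051 ]
 [ 0.029   0.0283  0.0511]] 0.0012630433163659353
```

Call:
jog_arm --pt "0 0.008 0 0.03 0 0 0" --pt "0 0.012 0 0.06 0 0 0" --pt "0 0.012 0 0.072 0 0 0" --pt "0 0.012 0 0.074 0 0 0" --pt "0 0.012 0 0.074 0 0 0"

```text
time: 35.33
ee_pos: [0.512, 0.4048, 0.0254]
eef_rot: [3.14, 0.351, -3.099]
ft_force: [0.5, -0.1, -1.0]
grip_width: 0.0393
```

```bash
python3 - <<'E'
from m20 import *
from rig import arm
s=arm.sense();st(s);s0,_=pickle.load(open("w20.pkl","rb"))
print("moved",rot(s0["eef_rot"]).T@(s["ee_pos"]-s0["ee_pos"]), "F tool",rot(s["eef_rot"]).T@s["ft_force"])
p=arm.snapshot("wrist");pickle.dump((s,p),open("w21.pkl","wb"))
cv2.imwrite("pics/w21c.png",cv2.resize(p["color"][160:290,225:435],None,fx=3.8,fy=4.5,interpolation=cv2.INTER_NEAREST))
E
```

```text
t 35.33 pos [0.512  0.4048 0.0254] rot [ 3.1401  0.3515 -3.0985] F [ 0.5 -0.1 -1. ] w 0.0393 q [ 0.65  0.36  1.73 -0.28  0.78 -0.79]
moved [0.00961411 0.0004908  0.07246166] F tool [-0.17951122 -0.11833127  1.08667178]
```

View pics/w21c.png

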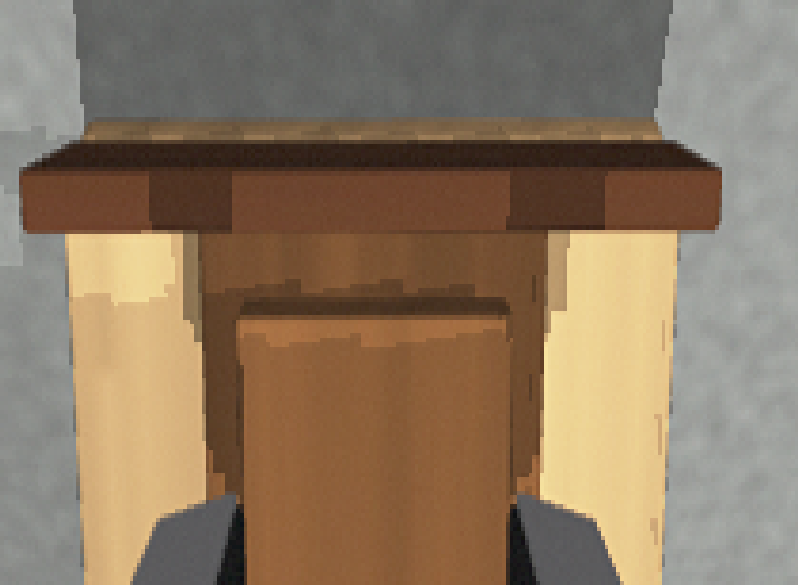

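Call:
jog_arm --pt "0 0.002 -0.0005 0.003 0 0 0" --pt "0 0.004 -0.0005 0.0045 0 0 0" --pt "0 0.006 -0.0005 0.005 0 0 0" --pt "0 0.007 -0.0005 0.005 0 0 0"

```text
time: 35.88
ee_pos: [0.5068, 0.4042, 0.0183]
eef_rot: [3.14, 0.351, -3.098]
ft_force: [-0.2, -0.6, -0.3]
grip_width: 0.0393
```

```bash
python3 - <<'E'
from m20 import *
from rig import arm
s=arm.sense();st(s);s0,_=pickle.load(open("w20.pkl","rb"))
print("moved",rot(s0["eef_rot"]).T@(s["ee_pos"]-s0["ee_pos"]), "F tool",rot(s["eef_rot"]).T@s["ft_force"])
p=arm.snapshot("wrist");pickle.dump((s,p),open("w22.pkl","wb"))
cv2.imwrite("pics/w22c.png",cv2.resize(p["color"][160:290,225:435],None,fx=3.8,fy=4.5,interpolation=cv2.INTER_NEAREST))
E
```

```text
t 35.88 pos [0.5068 0.4042 0.0183] rot [ 3.1401  0.3514 -3.0981] F [-0.2 -0.6 -0.3] w 0.0393 q [ 0.65  0.36  1.75 -0.29  0.76 -0.78]
moved [0.016983   0.00017842 0.07737729] F tool [ 0.28882675 -0.63813087  0.23085366]
```

View pics/w22c.png

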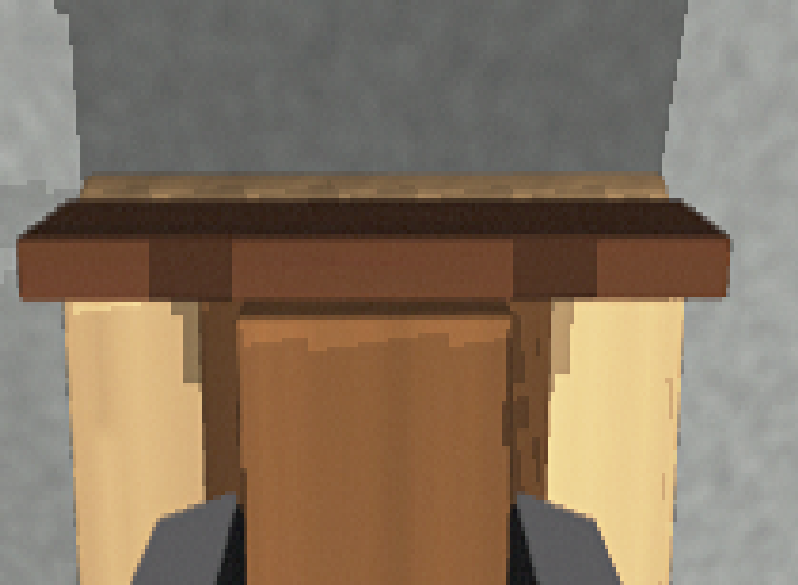

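Call:
jog_arm --pt "0 0 0 0.001 0 0 0" --pt "0 0.001 0 0.0017 0 0 0" --pt "0 0.003 0 0.0014 0 0 0" --pt "0 0.004 0 0.0014 0 0 0"

```text
time: 36.42
ee_pos: [0.5053, 0.4044, 0.0167]
eef_rot: [3.14, 0.355, -3.098]
ft_force: [5.4, -1.2, -0.1]
grip_width: 0.0394
```

```bash
python3 - <<'E'
from m20 import *
from rig import arm
s=arm.sense();st(s);s0,_=pickle.load(open("w20.pkl","rb"))
print("moved",rot(s0["eef_rot"]).T@(s["ee_pos"]-s0["ee_pos"]), "F tool",rot(s["eef_rot"]).T@s["ft_force"])
p=arm.snapshot("wrist")
cv2.imwrite("pics/w23c.png",cv2.resize(p["color"][160:290,225:435],None,fx=3.8,fy=4.5,interpolation=cv2.INTER_NEAREST))
E
```

```text
t 36.42 pos [0.5053 0.4044 0.0167] rot [ 3.1396  0.3548 -3.0977] F [ 5.4 -1.2 -0.1] w 0.0394 q [ 0.66  0.36  1.75 -0.29  0.75 -0.77]
moved [0.01893806 0.0003617  0.0783434 ] F tool [-4.99281905 -1.40046901  1.92650224]
```

View pics/w23c.png

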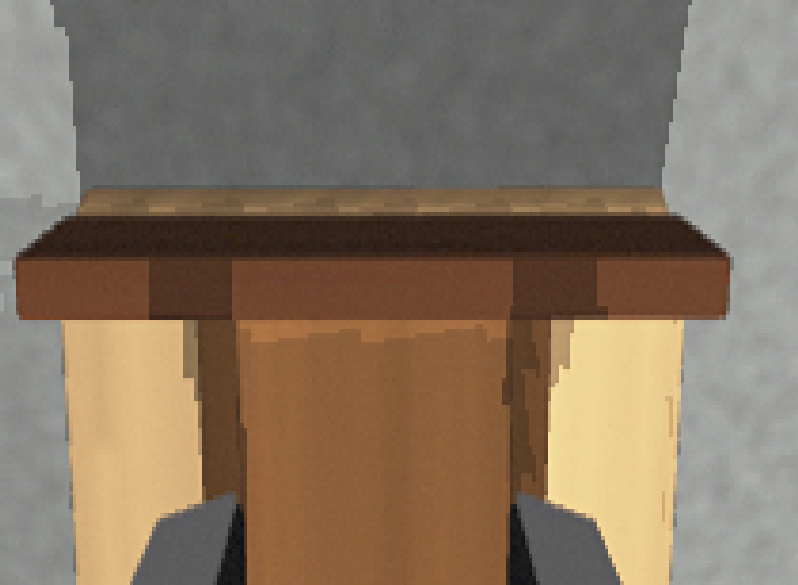

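Call:
jog_arm --pt "0 0.001 0 0.001 0 0 0" --pt "0 0.001 0 0.0018 0 0 0" --pt "0 0.001 0 0.0018 0 0 0"

```text
time: 36.85
ee_pos: [0.5057, 0.4045, 0.0161]
eef_rot: [3.139, 0.356, -3.098]
ft_force: [0.3, -3.0, 6.5]
grip_width: 0.0391
```

```bash
python3 - <<'E'
from m20 import *
from rig import arm
s=arm.sense();st(s);s0,_=pickle.load(open("w20.pkl","rb"))
print("moved",rot(s0["eef_rot"]).T@(s["ee_pos"]-s0["ee_pos"]), "F tool",rot(s["eef_rot"]).T@s["ft_force"])
E
```

```text
t 36.85 pos [0.5057 0.4045 0.0161] rot [ 3.1395  0.3563 -3.0979] F [ 0.3 -3.   6.5] w 0.0391 q [ 0.66  0.36  1.75 -0.3   0.75 -0.77]
moved [0.01875735 0.00046959 0.07905447] F tool [-2.44871726 -3.04108542 -6.03245568]
```

Seated on the large panel (6 N down, 2.4 N against the backstop). Release and retreat.

Call:
jog_arm --pt "0.6 0 0 0 0 0 0" --pt "0.6 0 0 0 0 0 0" --pt "0.6 0 0 0 0 0 0" --pt "0.6 0 0 -0.05 0 0 0" --pt "0.6 0 0 -0.1 0 0 0" --pt "0.6 0 0 -0.14 0 0 0" --pt "0.6 0 0 -0.14 0 0 0"

```text
time: 37.72
ee_pos: [0.4582, 0.4042, 0.1515]
eef_rot: [3.134, 0.362, -3.098]
ft_force: [0.5, -0.2, -0.3]
grip_width: 0.0562
```

```bash
python3 - <<'E'
from m20 import *
from rig import arm
s=arm.sense();st(s)
p=arm.snapshot("wrist");cv2.imwrite("pics/w24.png",p["color"]);pickle.dump((s,p),open("w24.pkl","wb"))
cv2.imwrite("pics/w24c.png",cv2.resize(p["color"][170:320,240:410],None,fx=4.5,fy=4,interpolation=cv2.INTER_NEAREST))
E
```

```text
t 37.73 pos [0.4582 0.4042 0.1515] rot [ 3.1344  0.362  -3.0984] F [ 0.5 -0.2 -0.3] w 0.0562 q [ 0.71  0.11  1.74 -0.26  1.01 -0.79]
```

View pics/w24c.png

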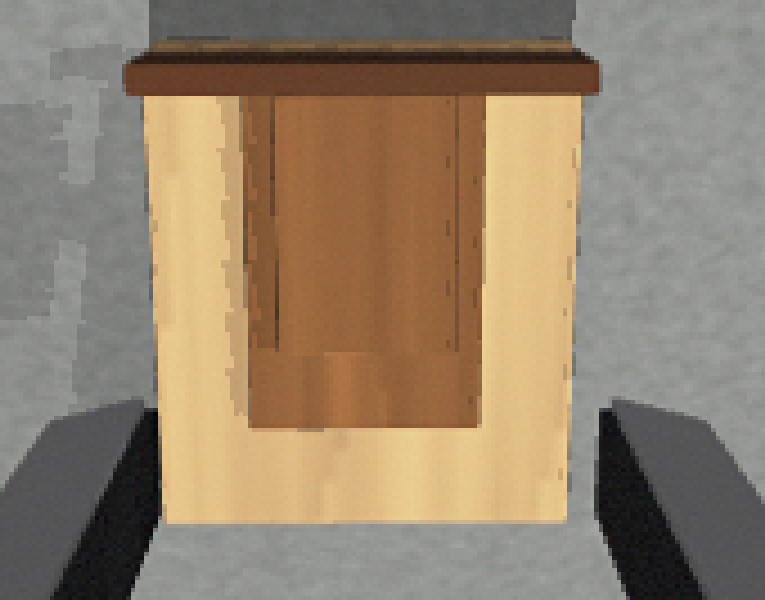

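```bash
python3 - <<'E'
from m20 import *
s,p,e,C,hsv=run("w24.pkl",(304,336,196,254),(300,340,260,274),[(280,288,200,280),(352,362,200,280)],193.5)
f=lambda pts,c:rayplane(p,pts,c,e)
a=f([(320,193.0),(320,257.3)],C[0]);print("small visible length",(a[0]-a[1])[0])
b=f([(282,193.0),(356,193.0)],C[2]);print("board junction x",b[:,0]);d=f([(320,276.6)],C[1]);print("large upper edge from junction",b[:,0].mean()-d[0,0])
print("small upper edge from junction",b[:,0].mean()-a[1,0])
for r,q in ((210,"s"),(250,"s")):
  y=170
  sm=f([(240+275/4.5-.5,210),(240+458/4.5-.5,210),(240+278/4.5-.5,250),(240+458/4.5-.5,250)],C[0])[:,1]
bd=f([(240+145/4.5-.5,200),(240+580/4.5-.5,200),(240+157/4.5-.5,270),(240+572/4.5-.5,270)],C[2])[:,1]
lg=f([(240+242/4.5-.5,200),(240+485/4.5-.5,200),(240+248/4.5-.5,270),(240+480/4.5-.5,270)],C[1])[:,1]
for n,z in (("small",sm),("board",bd),("large",lg)): print(n,z.round(4),"mids",z[:2].mean().round(4),z[2:].mean().round(4))
from rig import arm
q=arm.snapshot("top");cv2.imwrite("pics/t25.png",q["color"]);w=arm.snapshot("scene");cv2.imwrite("pics/s25.png",cv2.resize(w["color"][150:370,180:450],None,fx=2.9,fy=2.7,interpolation=cv2.INTER_CUBIC))
for l in ("jar","reed","reed_tray"):
    r=arm.regions_of(l,q)[0];X,_,_=cloud(q,r["mask"]);print(l,X.mean(0).round(3))
E
```

```text
[-0.0109  0.0049  0.1055] 1.0
[-0.0172  0.0121  0.1153] 1.0
[-0.0123  0.0063  0.1255] 1.0
junction x on large-top [[ 0.035  -0.0024  0.1146]]
small visible length 0.06476322230084824
board junction x [0.0342791  0.03426953]
large upper edge from junction 0.08718716478180019
small upper edge from junction 0.06248658711516469
small [-0.0212  0.0183 -0.0212  0.0189] mids -0.0014 -0.0012
board [-0.0519  0.047  -0.0522  0.0479] mids -0.0025 -0.0021
large [-0.0289  0.0247 -0.0293  0.025 ] mids -0.0021 -0.0022
jar [ 0.459 -0.092  0.05 ]
reed [ 0.518 -0.35   0.012]
reed_tray [ 0.518 -0.353  0.007]
```

View pics/s25.png

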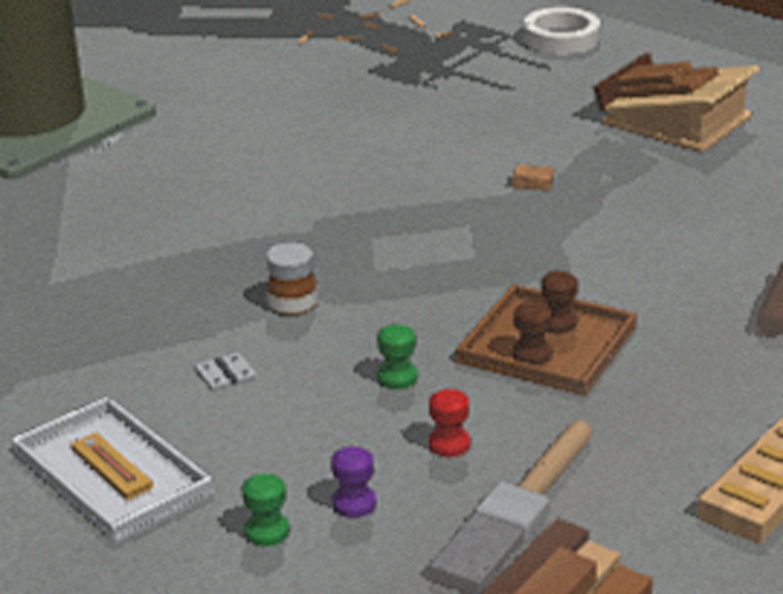

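View pics/t25.png

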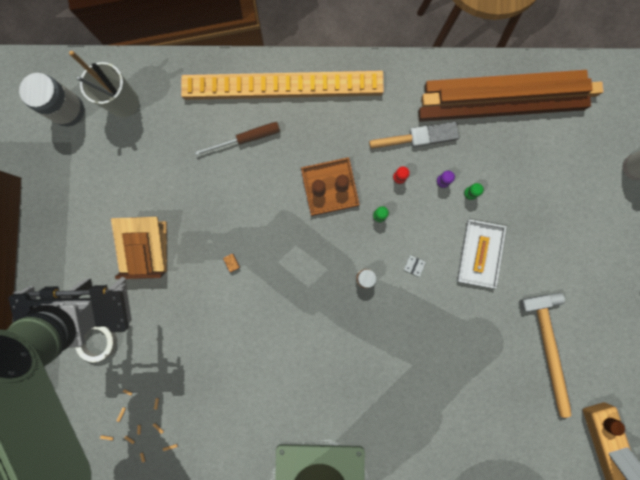

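Call:
jog_arm --pt "0.6 -0.03 0 -0.02 0 0 0" --pt "0.6 -0.07 0 -0.02 0 0 0" --pt "0.6 -0.09 0 -0.02 0 0 0" --pt "0.6 -0.09 0 -0.02 0 0 0" --pt "0.6 -0.09 0 -0.02 0 0 0"

```text
time: 38.65
ee_pos: [0.5323, 0.4037, 0.1926]
eef_rot: [-3.139, 0.35, -3.097]
ft_force: [-0.0, 0.5, 0.2]
grip_width: 0.0564
```

```bash
python3 - <<'E'
from m20 import *
from rig import arm
s=arm.sense();st(s)
p=arm.snapshot("wrist");pickle.dump((s,p),open("w26.pkl","wb"))
cv2.imwrite("pics/w26c.png",cv2.resize(p["color"][80:270,240:410],None,fx=4.5,fy=3.1,interpolation=cv2.INTER_NEAREST))
E
```

```text
t 38.65 pos [0.5323 0.4037 0.1926] rot [-3.1393  0.35   -3.0971] F [-0.   0.5  0.2] w 0.0564 q [ 0.63  0.19  1.56 -0.22  1.1  -0.92]
```

View pics/w26c.png

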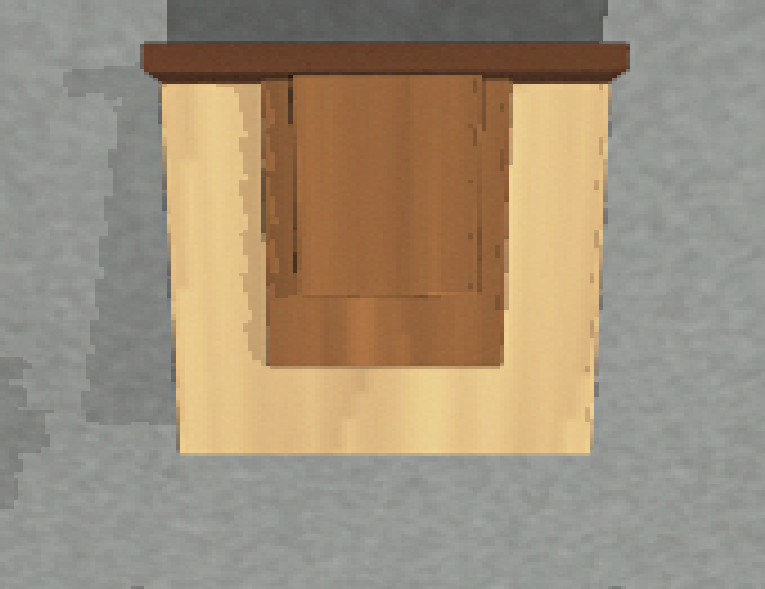

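```bash
python3 - <<'E'
from m20 import *
s,p,e,C,hsv=run("w26.pkl",(308,344,110,172),(302,350,178,196),[(282,292,112,190),(355,370,112,190)],105)
f=lambda pts,c:rayplane(p,pts,c,e)
R=lambda y:80+y/3.1-.5
U=lambda x:240+x/4.5-.5
j=f([(285,R(83)),(360,R(83))],C[2])[:,0];sm=f([(325,R(295)),(325,R(74.5))],C[0])[:,0];lg=f([(325,R(366)),(300,R(78))],C[1])[:,0]
print("junction",j,"small upper",j.mean()-sm[0],"small lower",j.mean()-sm[1],"large upper",j.mean()-lg[0],"large lower",j.mean()-lg[1])
a=f([(U(296),R(180)),(U(480),R(180))],C[0])[:,1];b=f([(U(170),R(200)),(U(602),R(200))],C[2])[:,1];c=f([(U(265),R(200)),(U(507),R(200))],C[1])[:,1]
print("mids small,board,large",a.mean(),b.mean(),c.mean())
from rig import arm
print(arm.close_job())
E
```

```text
[ 0.0013 -0.0019  0.1186] 1.0
[ 0.0112 -0.0069  0.1283] 1.0
[ 0.0024 -0.0027  0.1386] 1.0
junction x on large-top [[ 0.1185 -0.0024  0.1296]]
junction [0.11855973 0.11857192] small upper 0.06558027717704293 small lower 0.00021456952155773923 large upper 0.08940634631454157 large lower -0.0002620935530290719
mids small,board,large 0.003131063803710348 0.0027945284076056794 0.002753927619047641
the job is handed in; nothing more can be done
None
```

The job is done and handed in at about 38.7 s of the 128 s allowed. I placed the parts in the order asked:

- **Knobs:** both dark knobs stand upright in the wooden tray.
- **Reed plate:** it lies flat and lengthwise in the metal tray, near the middle and within about 1° of the tray's long axis.
- **Panels:** the large one is underneath and the small one on top.
- **Left alone:** the jar reads at its starting position, and the coloured look-alike knobs look unmoved.

**Panel checks:** in the last wrist view both lower edges are within about 0.3 mm of the backstop. Both centrelines are within about 0.4 mm of the board's. Before I let go, the contact force showed each panel pushed against the backstop and the small one pressed down on the large one. After retreating, the gripper was clear of everything.

**What failed or disagreed:**
- **First grasp:** the first grasp of knob A closed on air just above it. The fingertips sit about 32 mm behind the reported TCP, so I corrected the height for every later move.
- **Earlier rack view:** one view after the final release gave shorter panel distances from the backstop (87 and 62 mm) and the small panel about 1 mm off centre. I put the short distances down to the backstop hiding the joint, and the last view from upslope did not show either difference.

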